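# Tip the sorting tray to part nuts from bolts

### The arm

A 7-joint arm with a two-finger parallel gripper is mounted at the origin on a cart in front of the work surface, level with it; the furniture and walls round the work are solid. World frame = base frame: x ahead of the robot, y to its left, z up, the work surface at z = 0. Lengths are in m, angles in rad, forces in N, time in s.
With the tool pointing down it reaches from about 0.425 to 0.825 m from the base axis. Payload 3.6 kg.
Tool frame: the origin (TCP) lies midway between the tips of the shut fingers; the grasp point (between the pads) lies 19 mm behind it; z points along the fingers, y is the direction in which the jaws open and shut (so a half turn about z gives the same grasp; the last joint's range is limited). The gripper opens to 93 mm and grips with 3 to 60 N. Pads are 15 mm wide; open, the fingers measure 128 mm over their backs; the gripper's body (75 mm by 188 mm) begins 65 mm behind the grasp point.
Start: joints at [1.216, 0.615, -0.013, 1.423, 0.008, 1.103, -0.04], TCP at [0.209, -0.615, 0.219] pointing down, gripper open.
Joint ranges: [-3.12, 3.12], [-0.3, 2.06], [-1.34, 1.32], [0.26, 2.42], [-1.36, 4.5], [0.01, 1.98], [-2.84, 2.84]. Speed limits (rad/s): [2.79, 2.79, 3.14, 3.14, 3.14, 3.14, 3.14].

### API

Orientations are given as [roll, pitch, yaw] about the fixed x, y, z axes, in that order (R = Rz(yaw) Ry(pitch) Rx(roll)).
In Python, from plant import * gives the robot as it stands. The module is installed in compiled form; this text tells all that it offers.
- The arm moves only by the tool play_rows, never from a script. Its argument "increments" is one flat list of numbers, 7 for each row, row after row: the turn, a rotation vector about the tool's x, y, z in degrees, then the shift along the tool's x, y, z in m, then the finger opening in m, from 0 to 0.093. A call has 1 to 5 rows; each row is the pose to reach, as a shift and turn from the pose commanded when the call began, along the tool's axes at that moment; what a row does not reach only later rows make up. A row lasts 1/12 s, in which the tool goes at most 41.7 mm and 7.16 degrees, less where a joint would pass 70% of its speed; a pose out of reach is approached as far as the arm can. A call with a gripper value outside its range is refused whole. The fingers move at their own pace and stop on an object; "newtons" is the grip in N (left out, the last holds). Time passes only in rows, so rows that repeat a pose let the fingers close. It gives the time, the measured TCP pose, the force and the opening at its end, in the units of the state.
- observe(): the state, without advancing time (a new reading comes with each control period).
- read_camera(name): name is "side" or "top"; returns the picture (420x560x3 uint8, red, green, blue); there is no depth.
- camera_params(name): a dict with "fx", "fy", "cx", "cy" (pixels), "origin" and "attitude" of the camera in the world. Camera axes: x right, y down, z forward; pixel columns grow to the right and rows downward; lengths in m; the calibration is good to about 2 mm. A picture is of the moment at which its call begins. camera_params takes no time and is no camera call.
- finish_job(): hands the job in, once; it reports no verdict.
The state is a dict: "time_s": time; "q": joint angles; "qvel": joint speeds; "joint_torque": joint torques, N m; "eef_pos": TCP position; "tcp_rot": TCP orientation; "force": force on the tool from outside, world axes, zero at the start; "wrist_torque": the same for the moment, N m; "opening": finger opening in m.
Only numpy, scipy, OpenCV 4.12 (cv2) and the standard library are available. Lean on these libraries where they do the work, as an engineer would, in place of code of your own. Each camera call takes 0.05 s, during which the arm holds its last target.

### The job

One nut still lies on the bench beside the tipping sorting tray: put it in the tray with the others, on the open side of the gate bar where the bolts lie. Then press the tray's lip down until the tray rests firmly on the wooden block beneath it, and keep it pressed there until all three nuts have slid under the bar to the lip end while the bolts stay behind it; never push on the tray with more than 25 N. Finally ease the sprung tray back up to level without letting it snap back, and leave it at rest with the parts in it and the things around it undisturbed.

Things in the scene. Friction and masses are not known exactly. Their poses are not given: they have to be found in the camera images.
- stand: fixed grey stand with two cheeks that carry the tray's hinge; origin on the bench below the hinge's middle; hinge axis 105 mm up, along x, between the cheeks. The tray is sprung: about 2 N on the lip starts it, 5 to 7 N holds it at the block, met at about 0.55 to 0.75 rad depending on where the block lies; let go there it snaps up at over 2 rad/s (1.6 rad/s is too fast)
- tray: open aluminium tray, hinged like a seesaw; origin mid hinge axis (along x), z up when level, as the spring holds it. Floor top at z = 10 mm, 4 mm thick; walls 4 mm thick, up to z = 36 mm; inside 110 mm along x, 260 mm along y. Pressing the -y end down turns it positively about x; the parts start to slide near 0.35 rad, depending on friction
- lip (a point): middle of the upper face of the tray's press lip (tray x 0, y -148, z 36 mm): a flat flange 100 mm wide along x, outside the -y end wall, from y = -132 to -164 mm, with a rolled edge 5 mm high at its outer end
- gate (a point): point on the tray floor below the middle of the fixed gate bar (tray x 0, y -55, z 10 mm). The bar crosses the tray along x, 6 mm thick; 13.5 mm of room beneath it, its top 32 mm above the floor: nuts pass under, bolts do not
- floor (a point): point on the tray floor on the bolts' side of the gate bar (tray x 0, y +15, z 10 mm), with free floor round it: at least 30 mm to each side along x, 45 mm along y
- nut_stray: steel hex nut, 21 x 18 mm and 10 mm high, flat on the bench to the left of the tray; origin at the centre of its underside, z along its hole
- nut_a: steel hex nut, 21 x 18 mm and 10 mm high, flat in the tray near its +y end; origin at the centre of its underside
- nut_b: steel hex nut, 24 x 21 mm and 11 mm high, flat in the tray near its +y end; origin at the centre of its underside
- bolt_a: steel hex bolt, 60 mm long along its y, 19 mm over the head, 16 mm high, lying lengthwise in the tray near its -x wall; origin at the centre of its underside
- bolt_b: steel hex bolt, 45 mm long along its y, 23 mm over the head, 20 mm high, lying lengthwise in the tray near its +x wall; origin at the centre of its underside
- block: heavy wooden block, 100 x 200 x 38 mm, lying on the bench under the tray between the stand's cheeks, its long side (its y) along the tray's y; origin at the centre of its underside. It is the stop for the tray's underside
- glue_bottle: glue bottle, 43 mm across, 128 mm high, bystander
- spare_bolt: steel hex bolt, 50 mm long, lying on the bench, bystander
- bracket: dark steel angle, 30 x 60 x 40 mm, bystander
- can: drink can, 66 mm across, 119 mm high, bystander

How it is judged:
By the outcome, as a careful person would: the job done as asked, in the order asked, and still so for the second after the job is handed in, with the robot touching nothing.
It also fails if it takes over 72 s, if anything falls off the work surface, if the arm or the gripper's body presses on something with over 40 N, if the wrist force passes 120 N, or if a joint passes its speed limit or range.

## Working session

There is one attempt and no reset: what is moved stays moved. The work goes in short steps, Python scripts to look and compute and a tool call to move; the robot and the scene stay as the last step left them, time stands still between calls to the robot, and variables do not carry over. Pictures are saved under pics/ and viewed, and the job is handed in when it is done.

Besides the shell and the picture viewer there is one more tool, called after "Emit:" by a JSON object that holds its "fn" and its "kwargs". play_rows: Moves the arm, as the interface text tells. Its arguments: {"type":"object","properties":{"increments":{"type":"array","items":{"type":"number"}},"newtons":{"type":"number"}},"required":["increments"]}

```bash
mkdir -p pics; cat > h.py <<'E'
import numpy as np,cv2
from plant import *
from scipy.spatial.transform import Rotation as R
def snap(n,f):
    im=read_camera(n); cv2.imwrite('pics/'+f,im[:,:,::-1]); return im
def crop(f,o,u0,v0,u1,v1,s):
    im=cv2.imread('pics/'+f)[v0:v1,u0:u1]; cv2.imwrite('pics/'+o,cv2.resize(im,None,fx=s,fy=s,interpolation=cv2.INTER_CUBIC))
def cam(n):
    c=camera_params(n); a=np.array(c['attitude'],float)
    M=a if a.shape==(3,3) else R.from_euler('xyz',a).as_matrix()
    return c,M,np.array(c['origin'])
def pix(n,u,v,z):
    c,M,o=cam(n); d=M@np.array([(u-c['cx'])/c['fx'],(v-c['cy'])/c['fy'],1]); return o+d*(z-o[2])/d[2]
def proj(n,p):
    c,M,o=cam(n); q=M.T@(np.array(p)-o); return c['fx']*q[0]/q[2]+c['cx'],c['fy']*q[1]/q[2]+c['cy']
E
python3 - <<'E'
from h import *
print(observe())
for n in('side','top'): print(camera_params(n)); snap(n,n+'0.png')
E
```

```text
{'time_s': 0.0, 'q': array([ 1.21643947,  0.61592091, -0.01260114,  1.42488586,  0.00812217,
        1.10336403, -0.04042683]), 'qvel': array([-6.70265656e-05,  1.66152069e-04, -4.34034810e-04,  6.95233595e-04,
       -1.56155106e-04,  2.52391887e-04,  9.97668421e-04]), 'joint_torque': array([ 1.53621322e-04, -4.58939552e+01,  2.09156969e-01, -1.65743923e+01,
       -6.10544463e-02,  2.05438124e-02,  2.24910841e-04]), 'eef_pos': array([ 0.20905379, -0.61464189,  0.21748442]), 'tcp_rot': array([-3.13906592e+00,  6.40896346e-05,  3.27894109e-01]), 'force': array([ 0.25432876, -0.44690348, -0.28272   ]), 'wrist_torque': array([-0.0079904 , -0.00615276,  0.01445165]), 'opening': 0.09283229597947205}
{'fx': 487.2082830982971, 'fy': 487.2082830982971, 'cx': 288.64039759786556, 'cy': 215.94939543549262, 'origin': array([0.25739252, 1.13940933, 0.68106576]), 'attitude': array([-1.99261369, -0.0065198 , -2.93474704])}
{'fx': 437.21817333891204, 'fy': 437.21817333891204, 'cx': 277.74654485171146, 'cy': 209.92074021517536, 'origin': array([ 0.36274852, -0.08175088,  1.247071  ]), 'attitude': array([-3.03332731,  0.01582473, -1.5598736 ])}
```

View pics/side0.png

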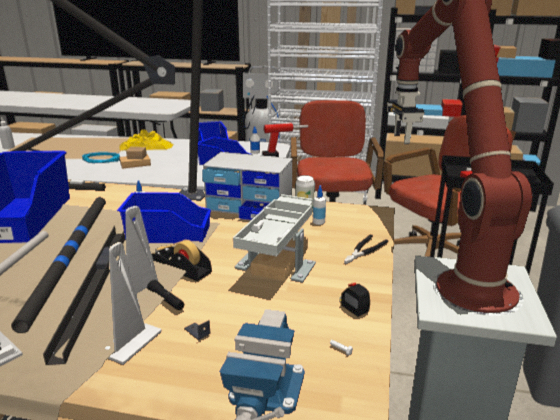

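View pics/top0.png

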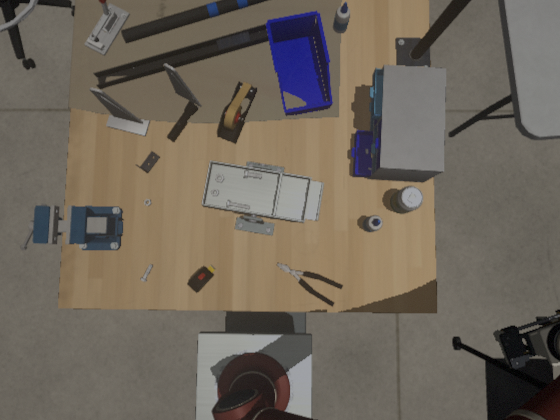

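```bash
python3 - <<'E'
from h import *
for n in('side','top'):
  for p in [(0,0,0),(.5,0,0),(.6,.2,0),(.5,-.2,0)]: print(n,p,proj(n,p))
E
```

```text
side (0, 0, 0) (np.float64(476.40538358251484), np.float64(289.7885380726238))
side (0.5, 0, 0) (np.float64(285.7819634969298), np.float64(268.380309832604))
side (0.6, 0.2, 0) (np.float64(228.0978505632214), np.float64(304.7297055859504))
side (0.5, -0.2, 0) (np.float64(299.2803705052865), np.float64(236.61533717804633))
top (0, 0, 0) (np.float64(253.75008178943625), np.float64(389.8464403002388))
top (0.5, 0, 0) (np.float64(256.6818948312199), np.float64(209.06561653083128))
top (0.6, 0.2, 0) (np.float64(188.45089049732792), np.float64(174.2208148290621))
top (0.5, -0.2, 0) (np.float64(326.4318050476272), np.float64(209.70207443100495))
```

The top view shows the tray at u 203–323, v 162–222 with its lip at the right (world -y). The stray nut is at about (147,202). I'll enlarge both views.

```bash
python3 - <<'E'
from h import *
crop('top0.png','t1.png',195,150,335,245,5.7)
crop('top0.png','t2.png',125,180,175,220,12)
crop('side0.png','s1.png',220,185,340,295,5.4)
crop('side0.png','s2.png',150,300,250,360,6)
E
```

```text
(no output)
```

View pics/t1.png

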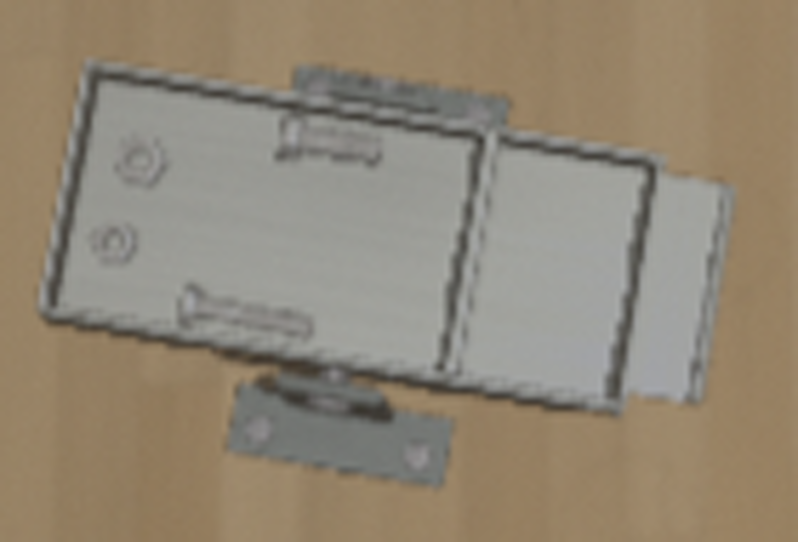

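View pics/t2.png

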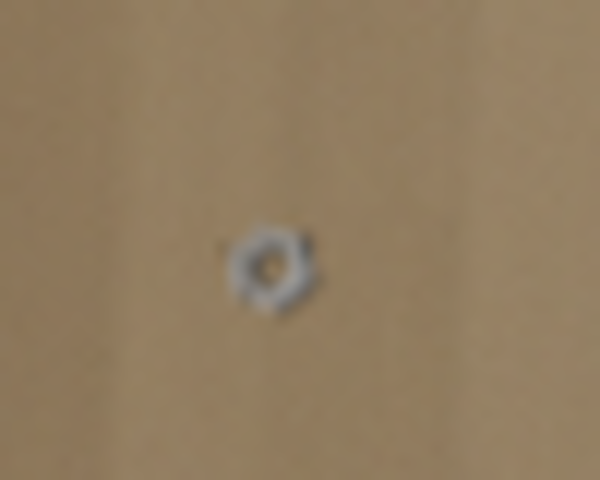

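View pics/s1.png

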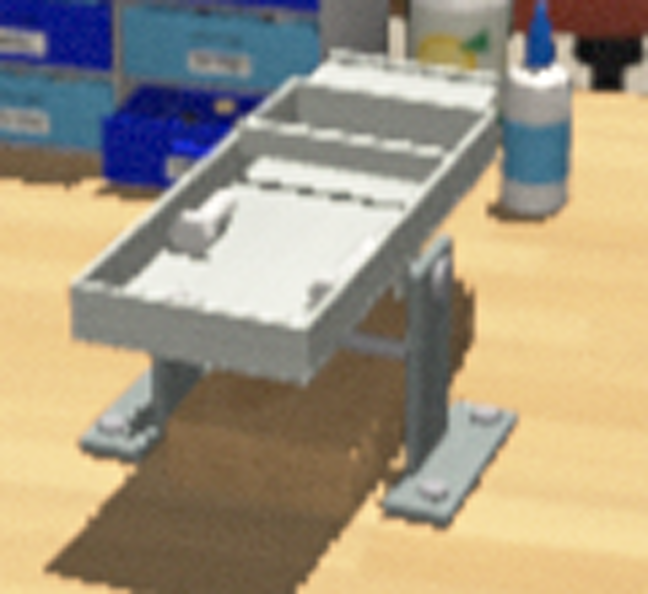

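View pics/s2.png

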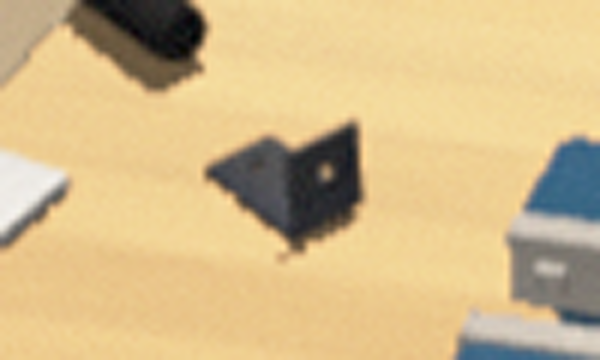

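```bash
cat >> h.py <<'E'
def uncrop(p,u0,v0,s): return ((p[0]+.5)/s-.5+u0,(p[1]+.5)/s-.5+v0)
E
python3 - <<'E'
from h import *
from scipy.optimize import least_squares
W=.059;Y=.134
T=[((88,65),(W,Y,.036)),((42,315),(-W,Y,.036)),((660,160),(W,-Y,.036)),((617,408),(-W,-Y,.036)),((733,185),(.05,-.164,.038)),((698,403),(-.05,-.164,.038))]
S=[((73,288),(W,Y,.036)),((312,333),(-W,Y,.036)),((332,50),(.05,-.164,.041)),((500,75),(-.05,-.164,.041))]
obs=[('top',uncrop(p,195,150,5.7),q) for p,q in T]
obs2=[('side',uncrop(p,220,185,5.4),q) for p,q in S]
def f(x,o):
    r=[]
    for n,p,q in o:
        w=np.array([x[0],x[1],.105])+R.from_euler('z',x[2]).apply(q)
        r+=list(np.array(proj(n,w))-p)
    return np.array(r)
for o in(obs,obs2,obs+obs2):
    s=least_squares(f,[.5,0,-.1],args=(o,)); print(s.x,np.round(s.fun,1))
print('nut',pix('top',*uncrop((271,268),125,180,12),.01))
p=pix('top',*uncrop((271,268),125,180,12),.01);print(proj('side',p))
E
```

```text
[ 0.53114776 -0.00748983 -0.15456616] [-0.9 -0.7 -1.2  0.2  1.3 -0.8  1.6  1.  -0.4 -0.  -0.3  0.2]
[ 0.52950857 -0.00557436 -0.15122122] [-0.1 -0.4  0.2 -0.6 -0.5  0.7  0.4  0.7]
[ 0.53058811 -0.00735195 -0.15250271] [-1.1 -0.4 -1.3  0.5  1.2 -0.7  1.6  1.1 -0.5  0.1 -0.3  0.3 -0.4 -0.7
 -0.2 -1.  -0.7  0.4  0.2  0.5]
nut [0.5167477  0.31391421 0.01      ]
(np.float64(247.89477652865827), np.float64(335.0421420969483))
```

```bash
python3 - <<'E'
from h import *
from scipy.optimize import least_squares
im=cv2.imread('pics/top0.png').astype(float).mean(2)
u0,v0=139,194;N=17;pt=im[v0:v0+N,u0:u0+N]
print(np.round(pt[2:14,2:14]).astype(int))
S=12
def hexa(c,th,r,z):
    return [proj('top',(c[0]+r*np.cos(th+k*np.pi/3),c[1]+r*np.sin(th+k*np.pi/3),z)) for k in range(6)]
def ren(c,th):
    m=np.zeros((N*S,N*S),np.uint8)
    P=lambda h:np.int32([[((u-u0+.5)*S),((v-v0+.5)*S)] for u,v in h])
    out=[]
    for z,r in((.0,.0104),(.01,.0104)): 
        cv2.fillConvexPoly(m,P(hexa(c,th,r,z)),255)
    a=cv2.resize(m,(N,N),interpolation=cv2.INTER_AREA)/255.
    m[:]=0;cv2.fillConvexPoly(m,P([proj('top',(c[0]+.0058*np.cos(t),c[1]+.0058*np.sin(t),.01)) for t in np.arange(0,6.28,.3)]),255)
    return a,cv2.resize(m,(N,N),interpolation=cv2.INTER_AREA)/255.
res=[]
c0=pix('top',147.1,201.9,.01)[:2]
for th in np.radians(np.arange(0,60,6)):
  for dx in np.arange(-.003,.0031,.001):
    for dy in np.arange(-.003,.0031,.001):
      a,b=ren(c0+[dx,dy],th)
      for sg in (.5,.8):
        A=np.stack([np.ones(N*N),cv2.GaussianBlur(a,(0,0),sg).ravel(),cv2.GaussianBlur(b,(0,0),sg).ravel()],1)
        s,r,_,_=np.linalg.lstsq(A,pt.ravel(),rcond=None); res.append((r[0],np.degrees(th),*(c0+[dx,dy]),sg))
res.sort()
for th in range(0,60,6): print([np.round(r,4) for r in res if abs(r[1]-th)<1][0])
# vise
for p in [(75,205),(123,205),(123,250)]: print(pix('top',*p,0.08))
E
```

```text
[[123 123 124 123 124 123 122 121 121 121 121 122]
 [123 121 124 124 123 123 122 121 118 120 122 121]
 [123 122 123 123 124 128 124 122 119 120 122 121]
 [122 122 123 123 129 134 136 138 129 107 117 122]
 [122 123 112 127 134 131 116 123 138  95 112 121]
 [121 123 117 134 124 102 101 110 141 110 116 123]
 [123 122 123 139 120  91 113 118 146 127 114 120]
 [123 123 123 140 128 108 106 135 147 118 105 117]
 [123 122 123 131 121 135 135 141 123 102 113 120]
 [122 123 123 125 118 135 138 114 105 112 120 121]
 [122 123 123 122 123 123 122 110 115 122 121 121]
 [122 122 122 123 123 122 120 120 122 121 122 121]]Traceback (most recent call last):
  File "<stdin>", line 23, in <module>
  File "<stdin>", line 16, in ren
  File "h.py", line 15, in proj
    c,M,o=cam(n); q=M.T@(np.array(p)-o); return c['fx']*q[0]/q[2]+c['cx'],c['fy']*q[1]/q[2]+c['cy']
          ~~~^^^
  File "h.py", line 9, in cam
    c=camera_params(n); a=np.array(c['attitude'],float)
ValueError: time passes only in moves, steps and waits
```

```bash
python3 - <<'E'
from h import *
crop('side0.png','s3.png',180,290,320,420,4.5)
E
```

```text
(no output)
```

View pics/s3.png

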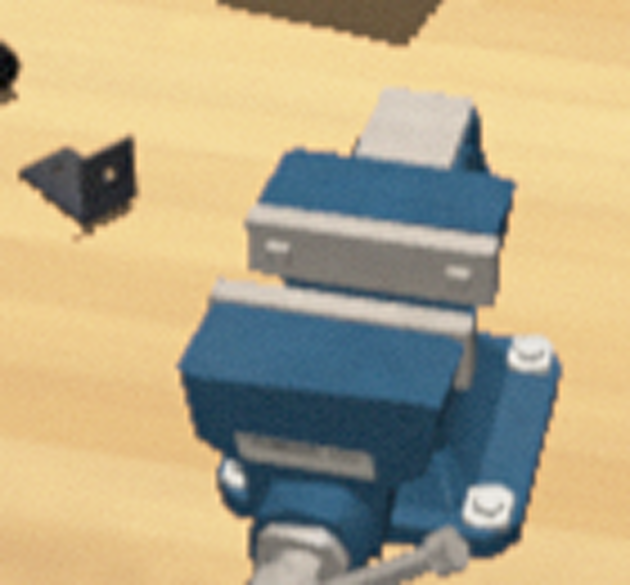

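```bash
python3 - <<'E'
s=open('h.py').read().replace("def cam(n):","import functools\n@functools.lru_cache(None)\ndef cam(n):")
open('h.py','w').write(s)
E
python3 - <<'E'
from h import *
im=cv2.imread('pics/top0.png').astype(float).mean(2)
u0,v0=139,194;N=17;pt=im[v0:v0+N,u0:u0+N]
S=12
def ren(c,th):
    m=np.zeros((N*S,N*S),np.uint8)
    P=lambda h:np.int32([[((u-u0+.5)*S),((v-v0+.5)*S)] for u,v in h])
    H=lambda r,z,n:[proj('top',(c[0]+r*np.cos(th+k*2*np.pi/n),c[1]+r*np.sin(th+k*2*np.pi/n),z)) for k in range(n)]
    out=[]
    for r,z,n in((.0104,0,6),(.0104,.01,6),(.0058,.01,20)):
        m[:]=0;cv2.fillConvexPoly(m,P(H(r,z,n)),255); out.append(cv2.resize(m,(N,N),interpolation=cv2.INTER_AREA)/255.)
    return out
res=[]
c0=pix('top',147.1,201.9,.01)[:2]
for th in range(0,60,6):
  for dx in np.arange(-.003,.0031,.001):
    for dy in np.arange(-.003,.0031,.001):
      o=ren(c0+[dx,dy],np.radians(th))
      o[0]=np.roll(o[0],1,1)  # shadow-ish to right
      A=np.stack([np.ones(N*N)]+[cv2.GaussianBlur(a,(0,0),.6).ravel() for a in o],1)
      s,r,_,_=np.linalg.lstsq(A,pt.ravel(),rcond=None); res.append((r[0],th,*(c0+[dx,dy])))
for th in range(0,60,6): print(np.round(min(r for r in res if r[1]==th),4))
for p in [(123,205),(123,250)]: print(pix('top',*p,0.02))
print(pix('top',108,228,.12))
E
```

```text
[4.9568875e+03 0.0000000e+00 5.1770000e-01 3.1600000e-01]
[4.8945701e+03 6.0000000e+00 5.1770000e-01 3.1600000e-01]
[4.9362126e+03 1.2000000e+01 5.1770000e-01 3.1600000e-01]
[4.9372008e+03 1.8000000e+01 5.1770000e-01 3.1600000e-01]
[5.0845702e+03 2.4000000e+01 5.1770000e-01 3.1600000e-01]
[5.1141006e+03 3.0000000e+01 5.1770000e-01 3.1600000e-01]
[5.239486e+03 3.600000e+01 5.177000e-01 3.160000e-01]
[5.2511291e+03 4.2000000e+01 5.1670000e-01 3.1600000e-01]
[5.2378579e+03 4.8000000e+01 5.1770000e-01 3.1600000e-01]
[5.0753925e+03 5.4000000e+01 5.1770000e-01 3.1600000e-01]
[0.50593767 0.37924742 0.02      ]
[0.37858216 0.37295518 0.02      ]
[0.43376656 0.37789677 0.12      ]
```

```bash
cat >> h.py <<'E'
def plan(tg,start=None,roll=np.pi,pitch=0):
    """tg rows (x,y,z,yawdeg,open[,rollDeg]) ; rows relative to start (pos, R) or measured"""
    if start is None:
        s=observe(); p=np.array(s['eef_pos']); R0=R.from_euler('xyz',s['tcp_rot'])
    else: p=np.array(start[:3]); R0=R.from_euler('xyz',[np.pi,0,np.radians(start[3])])
    out=[]
    for t in tg:
        r=R.from_euler('xyz',[roll if len(t)<6 else np.radians(t[5]),pitch,np.radians(t[3])])
        rv=np.degrees((R0.inv()*r).as_rotvec()); d=R0.inv().apply(np.array(t[:3])-p)
        out+=list(np.round(rv,1))+list(np.round(d,4))+[t[4]]
    print([float(x) for x in out])
def lin(a,b,n=5): return [tuple(np.array(a)+(np.array(b)-np.array(a))*k/n) for k in range(1,n+1)]
E
python3 - <<'E'
from h import *
r0=.65; a0=-71.2; o=.04
def P(a,r,z,o=.04): t=np.radians(a); return (r*np.cos(t),r*np.sin(t),z,a+90,o)
w=[P(a0,.65,.2175),P(-56,.64,.27),P(-39,.63,.28),P(-22,.62,.28),P(-4,.61,.28),P(14,.605,.26),P(31.3,.605,.2)]
cur=(w[0][0],w[0][1],w[0][2],18.8)
for i in range(6):
    if i==0: plan(lin(w[0],w[1]))
    else: plan(lin(w[i],w[i+1]),start=w[i][:4])
E
```

```text
[-0.1, -0.0, -3.1, 0.0337, -0.0058, -0.0104, 0.04, -0.1, -0.0, -6.1, 0.0673, -0.0123, -0.0208, 0.04, -0.1, -0.0, -9.1, 0.1008, -0.0188, -0.0313, 0.04, -0.1, -0.0, -12.2, 0.1344, -0.0253, -0.0418, 0.04, -0.1, -0.0, -15.2, 0.168, -0.0318, -0.0523, 0.04]
[0.0, 0.0, -3.4, 0.0368, -0.0075, -0.002, 0.04, 0.0, 0.0, -6.8, 0.0737, -0.015, -0.004, 0.04, 0.0, 0.0, -10.2, 0.1105, -0.0225, -0.006, 0.04, 0.0, 0.0, -13.6, 0.1474, -0.03, -0.008, 0.04, 0.0, 0.0, -17.0, 0.1842, -0.0375, -0.01, 0.04]
[-0.0, 0.0, -3.4, 0.0363, -0.0074, -0.0, 0.04, 0.0, 0.0, -6.8, 0.0725, -0.0148, -0.0, 0.04, -0.0, 0.0, -10.2, 0.1088, -0.0223, -0.0, 0.04, 0.0, 0.0, -13.6, 0.145, -0.0297, -0.0, 0.04, -0.0, 0.0, -17.0, 0.1813, -0.0371, -0.0, 0.04]
[0.0, 0.0, -3.6, 0.0377, -0.008, -0.0, 0.04, 0.0, 0.0, -7.2, 0.0754, -0.0159, -0.0, 0.04, 0.0, 0.0, -10.8, 0.1131, -0.0239, -0.0, 0.04, -0.0, 0.0, -14.4, 0.1508, -0.0319, -0.0, 0.04, 0.0, 0.0, -18.0, 0.1885, -0.0399, -0.0, 0.04]
[0.0, 0.0, -3.6, 0.0374, -0.0069, 0.004, 0.04, -0.0, 0.0, -7.2, 0.0748, -0.0138, 0.008, 0.04, 0.0, 0.0, -10.8, 0.1122, -0.0208, 0.012, 0.04, 0.0, 0.0, -14.4, 0.1496, -0.0277, 0.016, 0.04, 0.0, 0.0, -18.0, 0.187, -0.0346, 0.02, 0.04]
[0.0, 0.0, -3.5, 0.036, -0.0055, 0.012, 0.04, -0.0, 0.0, -6.9, 0.072, -0.0109, 0.024, 0.04, 0.0, 0.0, -10.4, 0.1079, -0.0164, 0.036, 0.04, 0.0, 0.0, -13.8, 0.1439, -0.0219, 0.048, 0.04, -0.0, 0.0, -17.3, 0.1799, -0.0274, 0.06, 0.04]
```

Emit:
{"fn": "play_rows", "kwargs": {"increments": [0,0,-3,0.034,-0.006,-0.01,0.04,0,0,-6,0.067,-0.012,-0.021,0.04,0,0,-9,0.101,-0.019,-0.031,0.04,0,0,-12,0.134,-0.025,-0.042,0.04,0,0,-15,0.168,-0.032,-0.052,0.04], "newtons": 15}}

```text
time_s: 0.52
eef_pos: [0.3589, -0.53, 0.2708]
tcp_rot: [-3.141, 0.0, 0.592]
force: [-0.1, -0.5, -0.9]
opening: 0.0644
```

Emit:
{"fn": "play_rows", "kwargs": {"increments": [0,0,-3.4,0.037,-0.0075,-0.002,0.04,0,0,-6.8,0.074,-0.015,-0.004,0.04,0,0,-10.2,0.11,-0.022,-0.006,0.04,0,0,-13.6,0.147,-0.03,-0.008,0.04,0,0,-17,0.184,-0.037,-0.01,0.04]}}

```text
time_s: 0.93
eef_pos: [0.491, -0.3963, 0.2803]
tcp_rot: [-3.14, 0.0, 0.889]
force: [-0.2, 0.2, -0.7]
opening: 0.0401
```

Emit:
{"fn": "play_rows", "kwargs": {"increments": [0,0,-3.4,0.036,-0.0075,0,0.04,0,0,-6.8,0.073,-0.015,0,0.04,0,0,-10.2,0.109,-0.022,0,0.04,0,0,-13.6,0.145,-0.03,0,0.04,0,0,-17,0.181,-0.037,0,0.04]}}

```text
time_s: 1.35
eef_pos: [0.5763, -0.2325, 0.2802]
tcp_rot: [-3.14, 0.0, 1.186]
force: [0.9, -0.5, -0.7]
opening: 0.04
```

Emit:
{"fn": "play_rows", "kwargs": {"increments": [0,0,-3.6,0.038,-0.008,0,0.04,0,0,-7.2,0.075,-0.016,0,0.04,0,0,-10.8,0.113,-0.024,0,0.04,0,0,-14.4,0.151,-0.032,0,0.04,0,0,-18,0.188,-0.04,0,0.04]}}

```text
time_s: 1.77
eef_pos: [0.6099, -0.0432, 0.2802]
tcp_rot: [-3.141, -0.0, 1.5]
force: [0.4, 0.7, 0.4]
opening: 0.0399
```

Emit:
{"fn": "play_rows", "kwargs": {"increments": [0,0,-3.6,0.037,-0.007,0.004,0.04,0,0,-7.2,0.075,-0.014,0.008,0.04,0,0,-10.8,0.112,-0.021,0.012,0.04,0,0,-14.4,0.15,-0.028,0.016,0.04,0,0,-18,0.187,-0.035,0.02,0.04]}}

```text
time_s: 2.18
eef_pos: [0.5883, 0.1456, 0.2601]
tcp_rot: [-3.141, 0.0, 1.814]
force: [0.5, -0.1, -0.1]
opening: 0.0401
```

Emit:
{"fn": "play_rows", "kwargs": {"increments": [0,0,-3.5,0.036,-0.0055,0.012,0.04,0,0,-7,0.072,-0.011,0.024,0.04,0,0,-10.5,0.108,-0.016,0.036,0.04,0,0,-14,0.144,-0.022,0.048,0.04,0,0,-17.3,0.18,-0.027,0.06,0.04]}}

```text
time_s: 2.6
eef_pos: [0.5188, 0.3134, 0.1997]
tcp_rot: [-3.141, 0.0, 2.116]
force: [1.1, 0.2, 0.3]
opening: 0.0398
```

```bash
python3 - <<'E'
from h import *
snap('top','t5.png'); crop('t5.png','t5c.png',90,150,230,250,5.5)
s=observe();print(s['time_s'],s['eef_pos'],s['tcp_rot'],s['q'],s['force'],s['opening'])
for z in(.1,.05,.003): 
  print(z);plan([(.517,.315,z,125,.04)])
E
```

```text
2.65 [0.51185603 0.32268893 0.19776225] [-3.13781418 -0.00964459  2.13101021] [-0.26928459  0.61667439 -0.54420393  1.57465263  0.34058151  1.04987993
 -0.34286873] [-3.39758594  5.13148115 -0.07469667] 0.039965673621515194
0.1
[-0.2, -0.6, -2.9, -0.0102, 0.0006, 0.0977, 0.04]
0.05
[-0.2, -0.6, -2.9, -0.0107, 0.0008, 0.1477, 0.04]
0.003
[-0.2, -0.6, -2.9, -0.0111, 0.001, 0.1947, 0.04]
```

View pics/t5c.png

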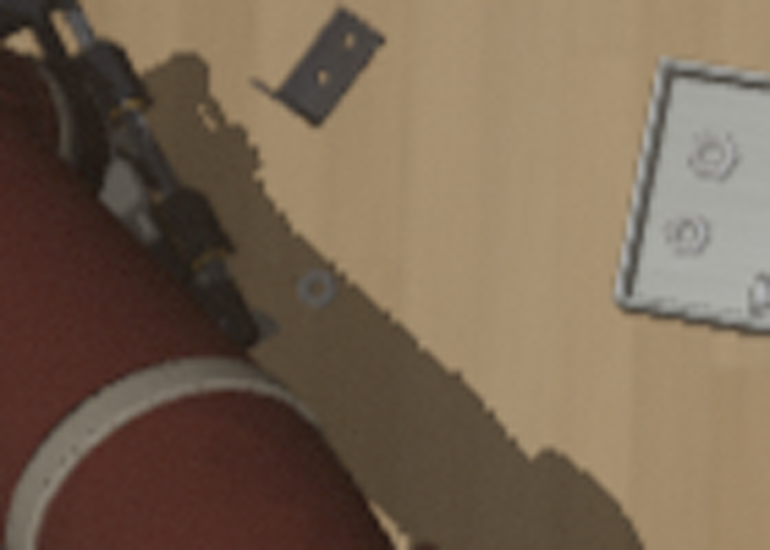

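The nut is at (147.2,202.3), which agrees with the first measurement. Descending now.

```bash
python3 - <<'E'
from h import *
plan([(.517,.315,.17,125,.04),(.517,.315,.05,125,.04)],start=(.5187,.3137,.2,121.3))
E
```

```text
[0.0, 0.0, -3.7, 0.002, -0.0008, 0.03, 0.04, 0.0, 0.0, -3.7, 0.002, -0.0008, 0.15, 0.04]
```

Emit:
{"fn": "play_rows", "kwargs": {"increments": [0,0,-3.7,0.002,0.001,0.02,0.04,0,0,-3.7,0.002,0.001,0.05,0.04,0,0,-3.7,0.002,0.001,0.085,0.04,0,0,-3.7,0.002,0.001,0.12,0.04,0,0,-3.7,0.002,0.001,0.14,0.04]}}

```text
time_s: 3.07
eef_pos: [0.518, 0.3123, 0.0566]
tcp_rot: [-3.135, 0.001, 2.178]
force: [0.0, -1.3, -0.3]
opening: 0.0399
```

Emit:
{"fn": "play_rows", "kwargs": {"increments": [0,0,0,0,0,0.01,0.04,0,0,0,0,0,0.022,0.04,0,0,0,0,0,0.028,0.04,0,0,0,0,0,0.028,0.04,0,0,0,0,0,0.028,0.04]}}

```text
time_s: 3.48
eef_pos: [0.5204, 0.3151, 0.0335]
tcp_rot: [3.14, -0.0, 2.178]
force: [-0.2, 0.2, 0.6]
opening: 0.0403
```

```bash
python3 - <<'E'
from h import *
s=observe();print(s['time_s'],s['eef_pos'],s['tcp_rot'],s['force'])
snap('top','t6.png'); crop('t6.png','t6c.png',100,160,200,240,7)
snap('side','s6.png'); crop('s6.png','s6c.png',180,250,320,360,5)
E
```

```text
3.4833 [0.52036316 0.31507635 0.0335321 ] [ 3.13990375e+00 -1.14713335e-04  2.17773030e+00] [-0.15450611  0.20501594  0.55215304]
```

View pics/t6c.png

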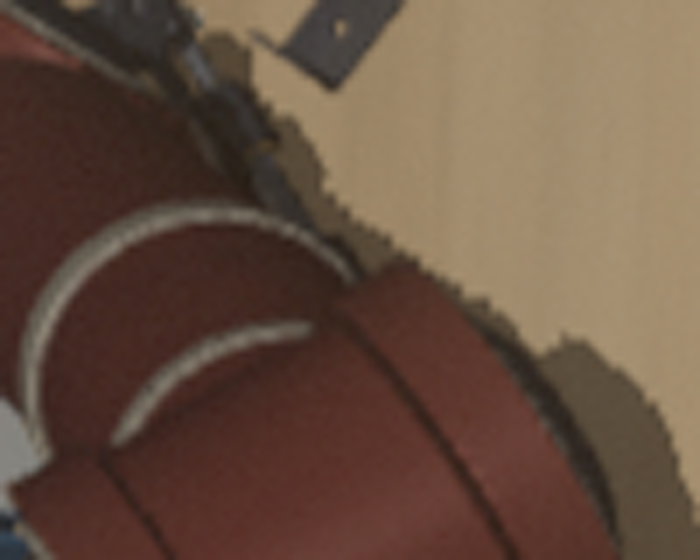

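View pics/s6c.png

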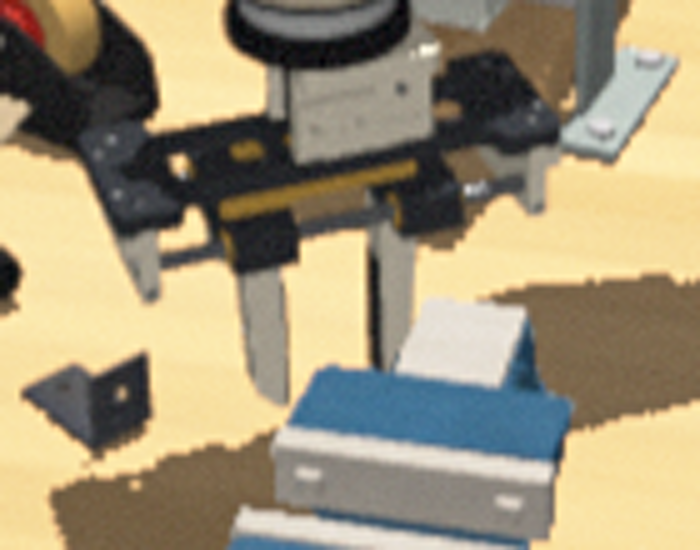

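Emit:
{"fn": "play_rows", "kwargs": {"increments": [0,0,0,0.002,-0.003,0.01,0.04,0,0,0,0.002,-0.003,0.02,0.04,0,0,0,0.002,-0.003,0.027,0.04,0,0,0,0.002,-0.003,0.03,0.04,0,0,0,0.002,-0.003,0.03,0.01]}}

```text
time_s: 4.0
eef_pos: [0.5154, 0.3139, 0.0013]
tcp_rot: [-3.139, 0.0, 2.178]
force: [-0.1, -0.1, -0.5]
opening: 0.0366
```

Emit:
{"fn": "play_rows", "kwargs": {"increments": [0,0,0,0,0,0,0.01,0,0,0,0,0,0,0.01,0,0,0,0,0,0,0.01,0,0,0,0,0,0,0.01,0,0,0,0,0,0,0.01], "newtons": 20}}

```text
time_s: 4.42
eef_pos: [0.5163, 0.3146, 0.003]
tcp_rot: [3.141, -0.0, 2.178]
force: [0.5, 0.8, -0.1]
opening: 0.0201
```

Emit:
{"fn": "play_rows", "kwargs": {"increments": [0,0,0,0,0,0,0.01,0,0,0,0,0,0,0.01,0,0,0,0,0,0,0.01]}}

```text
time_s: 4.67
eef_pos: [0.5163, 0.3146, 0.0029]
tcp_rot: [3.141, 0.0, 2.178]
force: [0.2, -0.0, 0.9]
opening: 0.0202
```

Emit:
{"fn": "play_rows", "kwargs": {"increments": [0,0,0,0,0,0,0.03,0,0,7,0,0,0,0.03,0,0,14,0,0,0,0.03,0,0,21,0,0,0,0.03,0,0,28,0,0,0,0.03]}}

```text
time_s: 5.08
eef_pos: [0.5161, 0.3146, 0.0027]
tcp_rot: [-3.141, -0.0, 1.683]
force: [-0.8, -0.7, 0.2]
opening: 0.0303
```

Emit:
{"fn": "play_rows", "kwargs": {"increments": [0,0,2,0,0,0,0.03,0,0,2,0,0,0,0.01,0,0,2,0,0,0,0.01,0,0,2,0,0,0,0.01,0,0,2,0,0,0,0.01]}}

```text
time_s: 5.5
eef_pos: [0.5161, 0.3146, 0.0027]
tcp_rot: [-3.141, -0.0, 1.655]
force: [-0.6, -0.0, -0.2]
opening: 0.0202
```

Emit:
{"fn": "play_rows", "kwargs": {"increments": [0,0,0,0,0,0,0.01,0,0,0,0,0,0,0.01]}}

```text
time_s: 5.67
eef_pos: [0.5161, 0.3145, 0.0027]
tcp_rot: [-3.141, -0.0, 1.654]
force: [0.0, -0.5, 0.5]
opening: 0.0199
```

Emit:
{"fn": "play_rows", "kwargs": {"increments": [0,0,0,0,0,0,0.03,0,0,-7,0,0,0,0.03,0,0,-14,0,0,0,0.03,0,0,-21,0,0,0,0.03,0,0,-28,0,0,0,0.03]}}

```text
time_s: 6.08
eef_pos: [0.5163, 0.3143, 0.0027]
tcp_rot: [3.142, 0.0, 2.149]
force: [-0.3, -0.2, 0.2]
opening: 0.0298
```

Emit:
{"fn": "play_rows", "kwargs": {"increments": [0,0,-7,0,0,0,0.03,0,0,-14,0,0,0,0.03,0,0,-18,0,0,0,0.03,0,0,-18,0,0,0,0.01,0,0,-18,0,0,0,0.01]}}

```text
time_s: 6.5
eef_pos: [0.5163, 0.3142, 0.0026]
tcp_rot: [-3.142, -0.0, 2.455]
force: [0.3, -0.4, -0.6]
opening: 0.0208
```

Emit:
{"fn": "play_rows", "kwargs": {"increments": [0,0,0,0,0,0,0.01,0,0,0,0,0,0,0.01,0,0,0,0,0,0,0.01,0,0,0,0,0,0,0.01]}}

```text
time_s: 6.83
eef_pos: [0.5161, 0.3146, 0.0028]
tcp_rot: [3.142, 0.0, 2.457]
force: [-0.1, 0.6, -0.5]
opening: 0.0198
```

Emit:
{"fn": "play_rows", "kwargs": {"increments": [0,0,0,0,0,-0.01,0.01,0,0,0,0,0,-0.03,0.01,0,0,0,0,0,-0.06,0.01,0,0,0,0,0,-0.095,0.01,0,0,0,0,0,-0.13,0.01]}}

```text
time_s: 7.25
eef_pos: [0.5156, 0.3143, 0.1344]
tcp_rot: [-3.141, -0.001, 2.457]
force: [-0.1, 0.1, -0.1]
opening: 0.02
```

Emit:
{"fn": "play_rows", "kwargs": {"increments": [0,0,0,0,0,-0.03,0.01,0,0,0,0,0,-0.06,0.01,0,0,0,0,0,-0.08,0.01,0,0,0,0,0,-0.09,0.01]}}

```text
time_s: 7.58
eef_pos: [0.5169, 0.3158, 0.227]
tcp_rot: [3.135, 0.002, 2.457]
force: [0.0, 0.3, -0.7]
opening: 0.0206
```

```bash
python3 - <<'E'
from h import *
snap('side','s7.png')
s=observe();print(s['time_s'],s['eef_pos'],s['tcp_rot'],s['q'],s['opening'])
u,v=map(int,proj('side',s['eef_pos']));print(u,v)
crop('s7.png','s7c.png',u-60,v-60,u+60,v+40,6)
E
```

```text
7.6333 [0.51720518 0.31606013 0.22732659] [3.13448832e+00 1.98187951e-03 2.45713450e+00] [-0.19773375  0.60638334 -0.65675734  1.54021513  0.39737501  1.12372668
 -0.05284363] 0.020330725903847963
244 246
```

View pics/s7c.png

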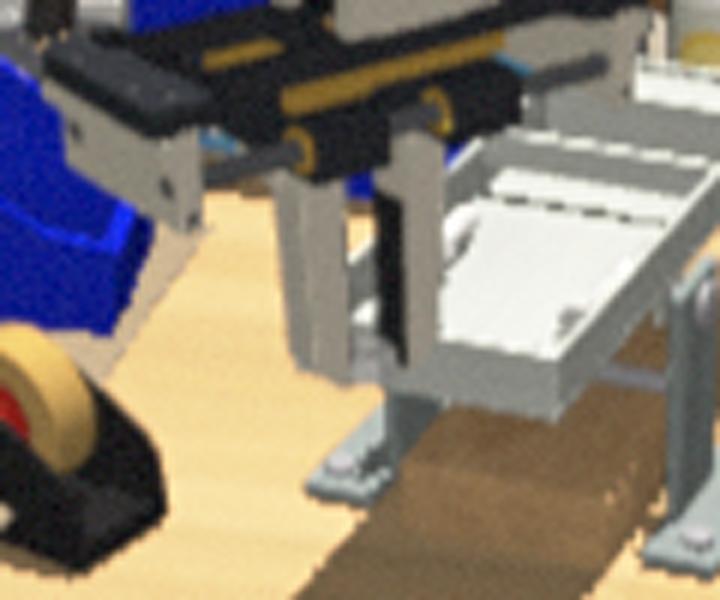

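The nut is held between the fingertips at (375,360) in the crop. Carrying it to the tray.

```bash
python3 - <<'E'
from h import *
A=(.5165,.315,.225,140.8,.01);
B=(.523,.17,.225,155,.01);C=(.533,.0075,.205,171.3,.01)
plan(lin(A,B),start=A[:4]);plan(lin(B,C),start=B[:4])
E
```

```text
[-0.0, 0.0, -2.8, -0.0193, -0.0217, -0.0, 0.01, -0.0, 0.0, -5.7, -0.0387, -0.0433, -0.0, 0.01, -0.0, 0.0, -8.5, -0.058, -0.065, -0.0, 0.01, -0.0, 0.0, -11.4, -0.0773, -0.0866, -0.0, 0.01, -0.0, 0.0, -14.2, -0.0967, -0.1083, -0.0, 0.01]
[0.0, 0.0, -3.3, -0.0155, -0.0286, 0.004, 0.01, 0.0, 0.0, -6.5, -0.0311, -0.0572, 0.008, 0.01, 0.0, 0.0, -9.8, -0.0466, -0.0858, 0.012, 0.01, 0.0, 0.0, -13.0, -0.0622, -0.1144, 0.016, 0.01, 0.0, 0.0, -16.3, -0.0777, -0.143, 0.02, 0.01]
```

Emit:
{"fn": "play_rows", "kwargs": {"increments": [0,0,-2.8,-0.012,-0.014,0,0.01,0,0,-5.7,-0.03,-0.034,0,0.01,0,0,-8.5,-0.05,-0.056,0,0.01,0,0,-11.4,-0.073,-0.082,0,0.01,0,0,-14.2,-0.097,-0.108,0,0.01]}}

```text
time_s: 8.05
eef_pos: [0.5218, 0.1682, 0.2214]
tcp_rot: [-3.14, -0.002, 2.709]
force: [-0.2, -0.3, -0.2]
opening: 0.0201
```

Emit:
{"fn": "play_rows", "kwargs": {"increments": [0,0,-4,-0.018,-0.033,0.003,0.01,0,0,-8,-0.036,-0.066,0.007,0.01,0,0,-12,-0.053,-0.1,0.012,0.01,0,0,-15,-0.068,-0.128,0.016,0.01,0,0,-16.3,-0.078,-0.143,0.02,0.01]}}

```text
time_s: 8.47
eef_pos: [0.532, 0.001, 0.2005]
tcp_rot: [-3.138, -0.004, 2.986]
force: [0.9, 0.5, -0.7]
opening: 0.0201
```

Emit:
{"fn": "play_rows", "kwargs": {"increments": [0,0,0,0,0,0.005,0.01,0,0,0,0,0,0.015,0.01,0,0,0,0,0,0.025,0.01,0,0,0,0,0,0.03,0.01,0,0,0,0,0,0.03,0.01]}}

```text
time_s: 8.88
eef_pos: [0.5319, 0.0086, 0.1711]
tcp_rot: [-3.142, -0.003, 2.993]
force: [0.1, 0.7, 0.2]
opening: 0.02
```

```bash
python3 - <<'E'
from h import *
s=observe();print(s['time_s'],s['eef_pos'],s['tcp_rot'],s['q'],s['force'],s['opening'])
snap('side','s8.png');crop('s8.png','s8c.png',210,160,350,270,5.5)
snap('top','t8.png');crop('t8.png','t8c.png',195,150,335,245,5)
plan([(.533,.0075,.121,171.3,.01)])
E
```

```text
8.8833 [0.53186458 0.00860356 0.17105259] [-3.14157731 -0.00339773  2.99289361] [ 0.45216402  0.60293756 -0.79929178  1.8090563   0.51902937  0.9563587
  0.85203466] [0.14531303 0.70048791 0.20236222] 0.020025025459605765
[0.0, -0.0, 0.1, -0.0002, -0.001, 0.0515, 0.01]
```

View pics/s8c.png

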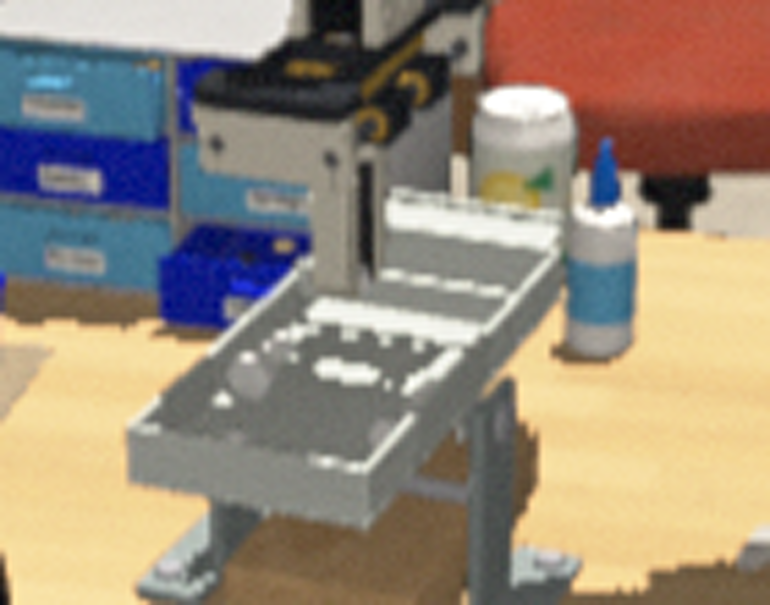

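View pics/t8c.png

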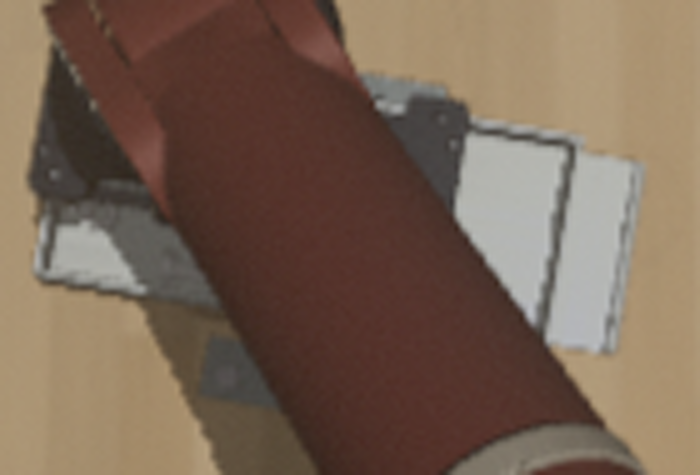

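Emit:
{"fn": "play_rows", "kwargs": {"increments": [0,0,0,0,-0.001,0.01,0.01,0,0,0,0,-0.001,0.025,0.01,0,0,0,0,-0.001,0.038,0.01,0,0,0,0,-0.001,0.046,0.01,0,0,0,0,-0.001,0.05,0.01]}}

```text
time_s: 9.4
eef_pos: [0.5325, 0.0059, 0.1214]
tcp_rot: [-3.141, -0.002, 2.99]
force: [-0.9, 0.5, 0.1]
opening: 0.0199
```

Emit:
{"fn": "play_rows", "kwargs": {"increments": [0,0,0,0,0,0,0.01,0,0,0,0,0,0,0.01]}}

```text
time_s: 9.57
eef_pos: [0.5334, 0.0062, 0.1229]
tcp_rot: [3.141, 0.0, 2.99]
force: [0.3, -0.4, -0.6]
opening: 0.0203
```

```bash
python3 - <<'E'
from h import *
s=observe();print(s['time_s'],s['eef_pos'],s['tcp_rot'],s['force'],s['opening'])
snap('side','s9.png');crop('s9.png','s9c.png',220,180,330,270,7)
E
```

```text
9.5667 [0.53339341 0.00622833 0.12291551] [3.14120199e+00 4.99531209e-04 2.98965680e+00] [ 0.25463593 -0.44093396 -0.56988457] 0.020279921208439824
```

View pics/s9c.png

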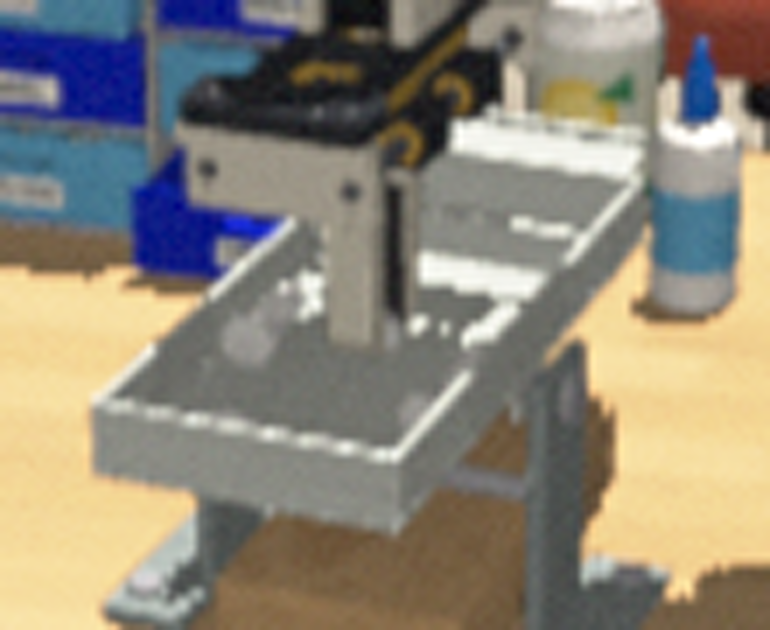

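Emit:
{"fn": "play_rows", "kwargs": {"increments": [0,0,0,0,0,0.002,0.01,0,0,0,0,0,0.004,0.01,0,0,0,0,0,0.004,0.01,0,0,0,0,0,0.004,0.01]}}

```text
time_s: 9.95
eef_pos: [0.5331, 0.0059, 0.1188]
tcp_rot: [3.142, 0.0, 2.989]
force: [0.3, -0.5, -0.4]
opening: 0.0202
```

Emit:
{"fn": "play_rows", "kwargs": {"increments": [0,0,0,0,0,0,0.03,0,0,0,0,0,0,0.03,0,0,0,0,0,0,0.03]}}

```text
time_s: 10.2
eef_pos: [0.5332, 0.006, 0.1188]
tcp_rot: [3.141, 0.0, 2.989]
force: [0.1, 0.0, 0.2]
opening: 0.0295
```

Emit:
{"fn": "play_rows", "kwargs": {"increments": [0,0,0,0,0,-0.005,0.03,0,0,0,0,0,-0.02,0.03,0,0,0,0,0,-0.045,0.03,0,0,0,0,0,-0.075,0.03,0,0,0,0,0,-0.1,0.0]}}

```text
time_s: 10.62
eef_pos: [0.5332, 0.0063, 0.2206]
tcp_rot: [3.141, 0.001, 2.99]
force: [0.3, 0.9, 0.6]
opening: 0.0268
```

```bash
python3 - <<'E'
from h import *
s=observe();print(s['time_s'],s['eef_pos'],s['tcp_rot'],s['q'],s['force'],s['opening'])
snap('side','s10.png');crop('s10.png','s10c.png',220,180,330,270,7)
E
```

```text
10.6167 [0.53318531 0.00629363 0.22061729] [3.14092100e+00 6.26971862e-04 2.98995435e+00] [ 0.48608827  0.54817075 -0.83979123  1.74420512  0.46108026  1.0578491
  0.90577602] [0.30812004 0.88104777 0.62881344] 0.026831611953309867
```

View pics/s10c.png

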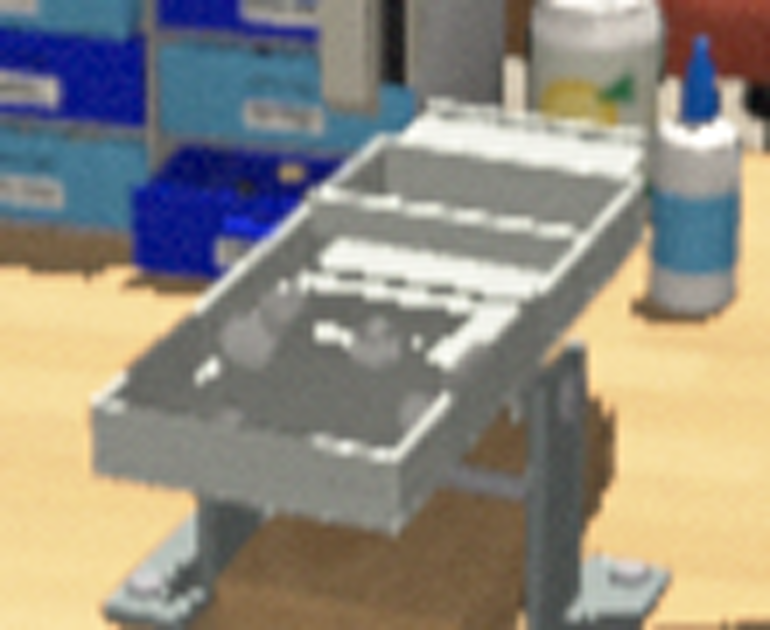

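The stray nut now lies in the tray at (375,345) in the crop, on the bolts' side. Next I'll move above the lip, turning the jaws so they lie along tray x.

```bash
cat >> h.py <<'E'
TP=np.array([.5306,-.0073,.105]);PS=-.1525
def lip(th,d,ty=-.147):
    """pose (pos,R) with tip centre at tray y ty, d above lip face, tool along lip normal"""
    p=R.from_euler('x',th).apply([0,ty,.036+d]); Rz=R.from_euler('z',PS)
    return TP+Rz.apply(p), Rz*R.from_euler('x',th)*R.from_euler('xyz',[np.pi,0,np.pi/2])
def lplan(start,tg,op=0.0):
    p0,R0=start if not isinstance(start[0],(float,int)) else lip(*start)
    out=[]
    for t in tg:
        p,r=lip(*t); out+=[round(float(x),1)+0. for x in np.degrees((R0.inv()*r).as_rotvec())]+[round(float(x),4)+0. for x in R0.inv().apply(p-p0)]+[op]
    print(out)
def meas():
    s=observe(); return np.array(s['eef_pos']),R.from_euler('xyz',s['tcp_rot'])
def where():
    s=observe();p,r=meas();Rz=R.from_euler('z',PS);q=Rz.inv().apply(p-TP)
    n=(Rz.inv()*r).apply([0,0,-1]);print('t',round(s['time_s'],2),'tray-level xyz',np.round(q,4),'tilt',np.round(np.arctan2(-n[1],n[2]),3),'F',np.round(s['force'],1),'q',np.round(s['q'],2),'op',round(s['opening'],4))
E
python3 - <<'E'
from h import *
where(); p,r=lip(0,.08); print(p,r.as_euler('xyz'))
A=(.533,.006,.2205,171.3,0.);C=(*p,81.3,0.)
B=(.527,-.04,.2205,136,0.);B2=(.517,-.1,.2205,101,0.)
plan(lin(A,B),start=A[:4]);plan(lin(B,B2),start=B[:4]);plan(lin(B2,C),start=B2[:4])
for t in [(373,222,.11),(408,198,.119),(375,178,.08),(355,178,.08)]: print(t,pix('top',*t))
E
```

```text
t 10.67 tray-level xyz [0.0032 0.0154 0.1204] tilt 0.003 F [1.8 0.6 2.2] q [ 0.49  0.54 -0.84  1.74  0.46  1.06  0.91] op 0.0233
[ 0.50826929 -0.15259398  0.221     ] [3.14159265 0.         1.41829633]
[0.0, -0.0, 7.1, -0.0002, -0.0093, -0.0, 0.0, 0.0, -0.0, 14.1, -0.0004, -0.0186, -0.0, 0.0, -0.0, -0.0, 21.2, -0.0006, -0.0278, -0.0, 0.0, -0.0, -0.0, 28.2, -0.0008, -0.0371, -0.0, 0.0, 0.0, -0.0, 35.3, -0.001, -0.0464, -0.0, 0.0]
[0.0, -0.0, 7.0, -0.0069, -0.01, -0.0, 0.0, -0.0, -0.0, 14.0, -0.0138, -0.02, -0.0, 0.0, 0.0, -0.0, 21.0, -0.0207, -0.0301, -0.0, 0.0, 0.0, -0.0, 28.0, -0.0276, -0.0401, -0.0, 0.0, 0.0, -0.0, 35.0, -0.0345, -0.0501, -0.0, 0.0]
[-0.0, -0.0, 3.9, -0.01, -0.0037, -0.0001, 0.0, -0.0, -0.0, 7.9, -0.02, -0.0074, -0.0002, 0.0, -0.0, -0.0, 11.8, -0.03, -0.0112, -0.0003, 0.0, 0.0, -0.0, 15.8, -0.04, -0.0149, -0.0004, 0.0, -0.0, -0.0, 19.7, -0.05, -0.0186, -0.0005, 0.0]
(373, 222, 0.11) [ 0.4568444  -0.31038542  0.11      ]
(408, 198, 0.119) [ 0.51934512 -0.39973817  0.119     ]
(375, 178, 0.08) [ 0.57841789 -0.3232863   0.08      ]
(355, 178, 0.08) [ 0.57798618 -0.26948919  0.08      ]
```

Emit:
{"fn": "play_rows", "kwargs": {"increments": [0,0,7,0,-0.009,0,0,0,0,14,0,-0.018,0,0,0,0,21,0,-0.028,0,0,0,0,28,-0.001,-0.037,0,0,0,0,35,-0.001,-0.046,0,0]}}

```text
time_s: 11.08
eef_pos: [0.5271, -0.0401, 0.219]
tcp_rot: [3.141, 0.0, 2.373]
force: [-0.1, 0.0, -0.3]
opening: 0.0003
```

Emit:
{"fn": "play_rows", "kwargs": {"increments": [0,0,7,-0.007,-0.01,0,0,0,0,14,-0.014,-0.02,0,0,0,0,21,-0.021,-0.03,0,0,0,0,28,-0.028,-0.04,0,0,0,0,35,-0.034,-0.05,0,0]}}

```text
time_s: 11.5
eef_pos: [0.5171, -0.0998, 0.2189]
tcp_rot: [3.141, -0.0, 1.762]
force: [0.3, -0.2, 0.6]
opening: 0.0004
```

Emit:
{"fn": "play_rows", "kwargs": {"increments": [0,0,6,-0.012,-0.004,0,0,0,0,12,-0.025,-0.009,0,0,0,0,18,-0.04,-0.015,0,0,0,0,20,-0.05,-0.019,0,0,0,0,20,-0.05,-0.019,0,0]}}

```text
time_s: 11.92
eef_pos: [0.5076, -0.155, 0.2187]
tcp_rot: [-3.141, 0.002, 1.415]
force: [0.3, 0.4, -0.2]
opening: 0.0005
```

```bash
python3 - <<'E'
from h import *
where(); print(meas()[0])
lplan(meas(),[(0,.08),(.5,.08)])
snap('top','t11.png');crop('t11.png','t11c.png',195,130,335,245,5)
E
```

```text
t 11.92 tray-level xyz [-0.0003 -0.1495  0.1137] tilt -0.002 F [ 0.3  0.4 -0.2] q [ 0.53  0.46 -0.4   1.76  0.21  0.97 -0.12] op 0.0005
[ 0.50762042 -0.15499609  0.21867411]
[0.0, 0.1, -0.2, 0.0025, 0.0003, -0.0023, 0.0, 0.0, 28.8, -0.2, -0.035, 0.0004, 0.0824, 0.0]
```

View pics/t11c.png

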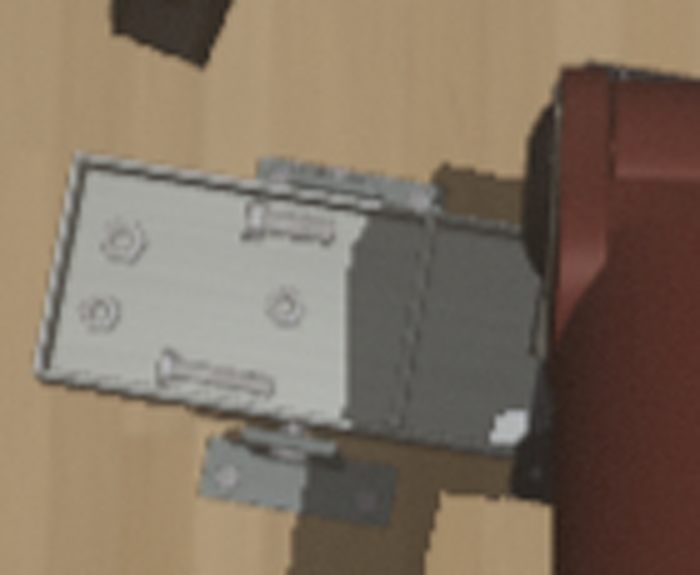

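Emit:
{"fn": "play_rows", "kwargs": {"increments": [0,0,0,0.002,0,0.012,0,0,0,0,0.002,0,0.035,0,0,0,0,0.002,0,0.055,0,0,0,0,0.002,0,0.065,0,0,0,0,0.002,0,0.069,0]}}

```text
time_s: 12.38
eef_pos: [0.5078, -0.1486, 0.1481]
tcp_rot: [-3.138, -0.001, 1.422]
force: [0.9, -0.2, -0.1]
opening: 0.0003
```

Emit:
{"fn": "play_rows", "kwargs": {"increments": [0,0,0,0,0,0,0,0,0,0,0,0,0.002,0,0,0,0,0,0,0.004,0,0,0,0,0,0,0.004,0]}}

```text
time_s: 12.72
eef_pos: [0.509, -0.1501, 0.1462]
tcp_rot: [3.14, 0.0, 1.419]
force: [0.9, 0.2, -0.4]
opening: 0.0004
```

```bash
python3 - <<'E'
from h import *
where()
snap('side','s12.png');crop('s12.png','s12c.png',240,150,350,250,6)
E
```

```text
t 12.72 tray-level xyz [ 0.0004 -0.1444  0.0412] tilt -0.0 F [ 0.9  0.2 -0.4] q [ 0.5   0.54 -0.37  1.85  0.27  0.8  -0.17] op 0.0004
```

View pics/s12c.png

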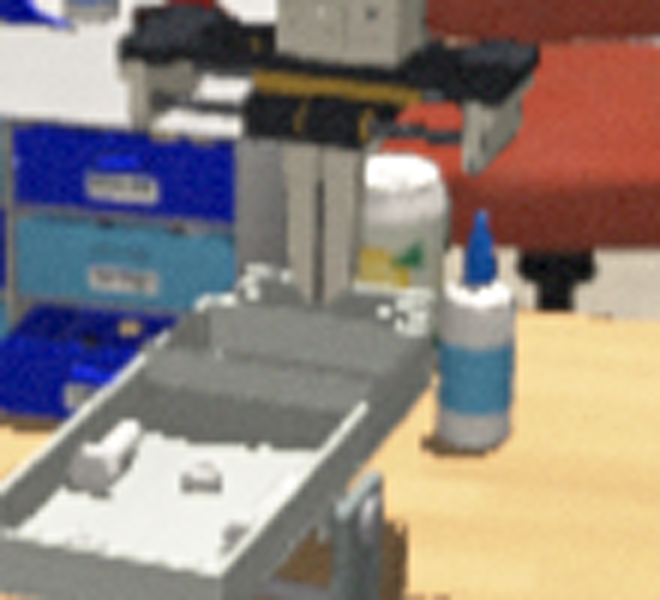

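```bash
python3 - <<'E'
from h import *
m=meas()
lplan(m,[(0,.0035,-.1455),(0,.0015,-.1455),(0.0,-.0005,-.1455),(.02,-.002,-.1455),(.04,-.002,-.1455)])
E
```

```text
[0.1, 0.0, 0.0, -0.0011, -0.0003, 0.0017, 0.0, 0.1, 0.0, 0.0, -0.0011, -0.0003, 0.0037, 0.0, 0.1, 0.0, 0.0, -0.0011, -0.0003, 0.0057, 0.0, 0.1, 1.1, 0.0, -0.0017, -0.0003, 0.0102, 0.0, 0.1, 2.3, 0.0, -0.0023, -0.0003, 0.0131, 0.0]
```

Emit:
{"fn": "play_rows", "kwargs": {"increments": [0,0,0,-0.001,0,0.002,0,0,0,0,-0.001,0,0.004,0,0,0,0,-0.001,0,0.006,0,0,1.1,0,-0.0015,0,0.01,0,0,2.3,0,-0.002,0,0.013,0]}}

```text
time_s: 13.18
eef_pos: [0.5088, -0.1523, 0.1329]
tcp_rot: [3.14, -0.041, 1.419]
force: [-1.1, -1.0, 4.2]
opening: 0.0008
```

```bash
python3 - <<'E'
from h import *
where()
S=(.04,-.002,-.1455)
lplan(S,[(.04+.03*k,-.002,-.1455) for k in range(1,6)])
S=(.19,-.002,-.1455)
lplan(S,[(.19+.03*k,-.002,-.1455) for k in range(1,6)])
E
```

```text
t 13.18 tray-level xyz [ 0.0004 -0.1467  0.0279] tilt 0.041 F [-1.1 -1.   4.2] q [ 0.54  0.57 -0.4   1.86  0.24  0.77 -0.13] op 0.0008
[0.0, 1.7, 0.0, -0.001, 0.0, 0.0044, 0.0, 0.0, 3.4, 0.0, -0.0018, 0.0, 0.0088, 0.0, 0.0, 5.2, 0.0, -0.0025, 0.0, 0.0132, 0.0, 0.0, 6.9, 0.0, -0.003, 0.0, 0.0177, 0.0, 0.0, 8.6, 0.0, -0.0034, 0.0, 0.0221, 0.0]
[0.0, 1.7, 0.0, -0.001, 0.0, 0.0044, 0.0, 0.0, 3.4, 0.0, -0.0018, 0.0, 0.0088, 0.0, 0.0, 5.2, 0.0, -0.0025, 0.0, 0.0132, 0.0, 0.0, 6.9, 0.0, -0.003, 0.0, 0.0177, 0.0, 0.0, 8.6, 0.0, -0.0034, 0.0, 0.0221, 0.0]
```

Emit:
{"fn": "play_rows", "kwargs": {"increments": [0,1.7,0,-0.001,0,0.0044,0,0,3.4,0,-0.0018,0,0.0088,0,0,5.2,0,-0.0025,0,0.0132,0,0,6.9,0,-0.003,0,0.0177,0,0,8.6,0,-0.0034,0,0.0221,0]}}

```text
time_s: 13.6
eef_pos: [0.5084, -0.1547, 0.1106]
tcp_rot: [3.14, -0.194, 1.418]
force: [-0.6, -1.2, 3.5]
opening: 0.0004
```

```bash
python3 - <<'E'
from h import *
where()
snap('side','s13.png');crop('s13.png','s13c.png',240,150,350,250,6)
where()
E
```

```text
t 13.6 tray-level xyz [ 0.0005 -0.1491  0.0056] tilt 0.194 F [-0.6 -1.2  3.5] q [ 0.69  0.64 -0.5   1.85  0.14  0.74  0.01] op 0.0004
t 13.65 tray-level xyz [-1.000e-04 -1.509e-01  4.200e-03] tilt 0.194 F [1.1 0.3 2.6] q [ 0.69  0.64 -0.49  1.85  0.14  0.73  0.01] op 0.0007
```

View pics/s13c.png

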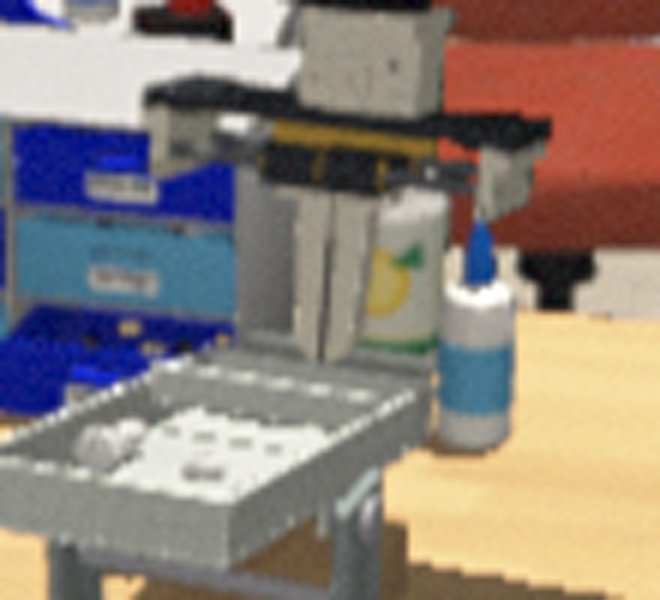

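Emit:
{"fn": "play_rows", "kwargs": {"increments": [0,1.7,0,-0.001,0,0.0044,0,0,3.4,0,-0.0018,0,0.0088,0,0,5.2,0,-0.0025,0,0.0132,0,0,6.9,0,-0.003,0,0.0177,0,0,8.6,0,-0.0034,0,0.0221,0]}}

```text
time_s: 14.07
eef_pos: [0.5084, -0.1542, 0.0882]
tcp_rot: [3.14, -0.342, 1.418]
force: [-0.5, -2.1, 5.2]
opening: 0.0004
```

Emit:
{"fn": "play_rows", "kwargs": {"increments": [0,1.7,0,-0.001,0,0.0044,0,0,3.4,0,-0.0018,0,0.0088,0,0,5.2,0,-0.0025,0,0.0132,0,0,6.9,0,-0.003,0,0.0177,0,0,8.6,0,-0.0034,0,0.0221,0]}}

```text
time_s: 14.48
eef_pos: [0.5091, -0.15, 0.0661]
tcp_rot: [3.14, -0.493, 1.418]
force: [-0.6, -2.5, 5.0]
opening: 0.0007
```

```bash
python3 - <<'E'
from h import *
where()
for th in (.47,.49,.5,.52): print(th,R.from_euler('z',-PS).apply(lip(th,0,-.1455)[0]-TP))
snap('side','s14.png');crop('s14.png','s14c.png',230,140,350,260,5)
E
```

```text
t 14.48 tray-level xyz [ 0.0004 -0.1443 -0.0389] tilt 0.493 F [-0.6 -2.5  5. ] q [ 0.92  0.84 -0.67  1.82  0.01  0.73  0.24] op 0.0007
0.47 [ 4.86887761e-18 -1.46027092e-01 -3.37984961e-02]
0.49 [ 1.57117543e-17 -1.45321963e-01 -3.67120838e-02]
0.5 [ 1.12239868e-17 -1.44947582e-01 -3.81634436e-02]
0.52 [ 1.02075855e-17 -1.44155376e-01 -4.10545696e-02]
```

View pics/s14c.png

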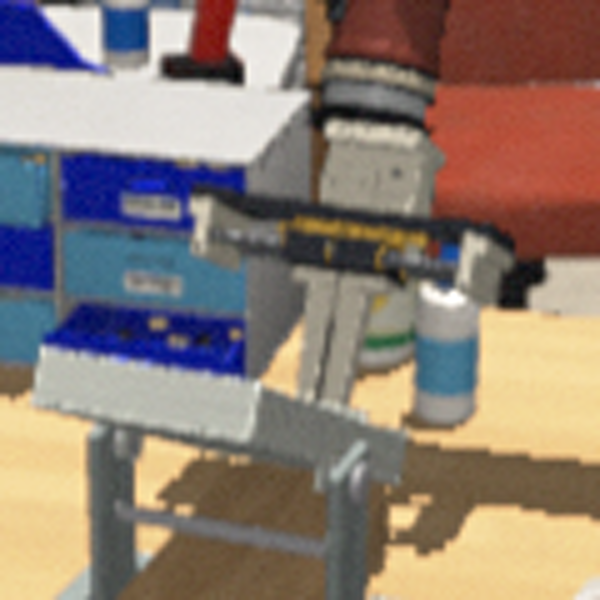

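```bash
python3 - <<'E'
from h import *
S=(.49,-.002,-.1455)
lplan(S,[(.49+.012*k,-.002,-.1455) for k in range(1,6)])
E
```

```text
[0.0, 0.7, 0.0, -0.0004, 0.0, 0.0017, 0.0, 0.0, 1.4, 0.0, -0.0008, 0.0, 0.0035, 0.0, 0.0, 2.1, 0.0, -0.0011, 0.0, 0.0053, 0.0, 0.0, 2.8, 0.0, -0.0015, 0.0, 0.007, 0.0, 0.0, 3.4, 0.0, -0.0018, 0.0, 0.0088, 0.0]
```

Emit:
{"fn": "play_rows", "kwargs": {"increments": [0,0.7,0,-0.0004,0,0.0017,0,0,1.4,0,-0.0008,0,0.0035,0,0,2.1,0,-0.0011,0,0.0053,0]}}

```text
time_s: 14.78
eef_pos: [0.5088, -0.1494, 0.0605]
tcp_rot: [3.141, -0.526, 1.418]
force: [-1.3, -5.4, 2.1]
opening: 0.0002
```

Emit:
{"fn": "play_rows", "kwargs": {"increments": [0,0.7,0,-0.0004,0,0.0017,0,0,1.4,0,-0.0008,0,0.0035,0]}}

```text
time_s: 14.95
eef_pos: [0.509, -0.1484, 0.0572]
tcp_rot: [3.141, -0.55, 1.418]
force: [-3.9, -8.7, 11.1]
opening: 0.0007
```

```bash
python3 - <<'E'
from h import *
where()
E
```

```text
t 14.95 tray-level xyz [ 1.000e-04 -1.427e-01 -4.780e-02] tilt 0.55 F [-3.9 -8.7 11.1] q [ 0.95  0.88 -0.7   1.81 -0.01  0.74  0.28] op 0.0007
```

Emit:
{"fn": "play_rows", "kwargs": {"increments": [0,0,0,0,0,0,0,0,0,0,0,0,0,0]}}

```text
time_s: 15.12
eef_pos: [0.509, -0.1484, 0.0573]
tcp_rot: [3.141, -0.55, 1.418]
force: [-2.4, -5.9, 6.3]
opening: 0.0003
```

```bash
python3 - <<'E'
from h import *
where()
im=snap('top','t15.png');crop('t15.png','t15c.png',190,130,340,245,5)
im=snap('side','s15.png');crop('s15.png','s15c.png',230,140,350,280,4.2)
where()
E
```

```text
t 15.12 tray-level xyz [ 1.000e-04 -1.428e-01 -4.770e-02] tilt 0.55 F [-2.4 -5.9  6.3] q [ 0.95  0.88 -0.7   1.81 -0.01  0.74  0.28] op 0.0003
t 15.22 tray-level xyz [ 1.000e-04 -1.428e-01 -4.770e-02] tilt 0.55 F [-2.4 -5.1  6.2] q [ 0.95  0.88 -0.7   1.81 -0.01  0.74  0.28] op 0.0004
```

View pics/t15c.png

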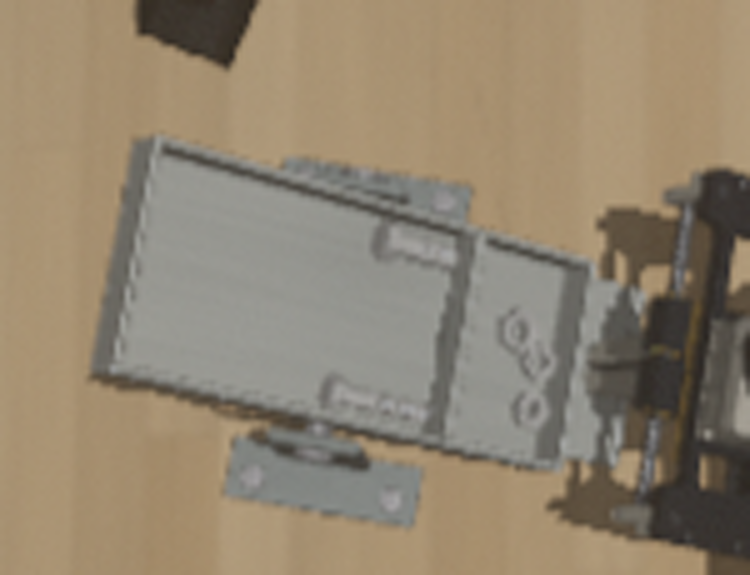

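View pics/s15c.png

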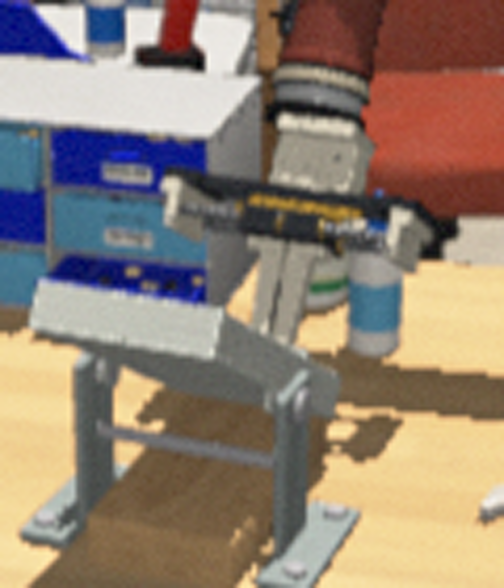

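All three nuts have passed the bar, at about (515,328), (540,360) and (530,408) in the crop. Both bolts are behind it. I'll press a little more to confirm firm contact with the block.

Emit:
{"fn": "play_rows", "kwargs": {"increments": [0,0,0,0,0,0.0008,0,0,0,0,0,0,0.0015,0,0,0,0,0,0,0.0015,0]}}

```text
time_s: 15.47
eef_pos: [0.509, -0.1484, 0.0571]
tcp_rot: [3.141, -0.549, 1.418]
force: [-4.3, -8.8, 12.0]
opening: 0.0005
```

```bash
python3 - <<'E'
from h import *
where()
E
```

```text
t 15.47 tray-level xyz [ 1.000e-04 -1.427e-01 -4.790e-02] tilt 0.549 F [-4.3 -8.8 12. ] q [ 0.95  0.88 -0.7   1.82 -0.01  0.74  0.28] op 0.0005
```

Emit:
{"fn": "play_rows", "kwargs": {"increments": [0,0,0,0,0,0,0,0,0,0,0,0,0,0,0,0,0,0,0,0,0,0,0,0,0,0,0,0,0,0,0,0,0,0,0]}}

```text
time_s: 15.88
eef_pos: [0.509, -0.1484, 0.0571]
tcp_rot: [3.141, -0.549, 1.418]
force: [-4.9, -8.6, 13.0]
opening: 0.0002
```

Emit:
{"fn": "play_rows", "kwargs": {"increments": [0,0,0,0,0,0.0004,0,0,0,0,0,0,0.0004,0,0,0,0,0,0,0.0004,0,0,0,0,0,0,0.0004,0,0,0,0,0,0,0.0004,0]}}

```text
time_s: 16.3
eef_pos: [0.509, -0.1484, 0.0571]
tcp_rot: [3.141, -0.549, 1.418]
force: [-5.8, -9.1, 13.9]
opening: 0.0002
```

```bash
python3 - <<'E'
from h import *
where()
im=snap('top','t16.png');crop('t16.png','t16c.png',240,160,340,235,7.5)
where()
E
```

```text
t 16.3 tray-level xyz [ 1.000e-04 -1.427e-01 -4.790e-02] tilt 0.549 F [-5.8 -9.1 13.9] q [ 0.95  0.88 -0.7   1.82 -0.01  0.73  0.28] op 0.0002
t 16.35 tray-level xyz [ 1.000e-04 -1.427e-01 -4.790e-02] tilt 0.549 F [-5.9 -9.  13.9] q [ 0.95  0.88 -0.7   1.82 -0.01  0.73  0.28] op 0.0005
```

View pics/t16c.png

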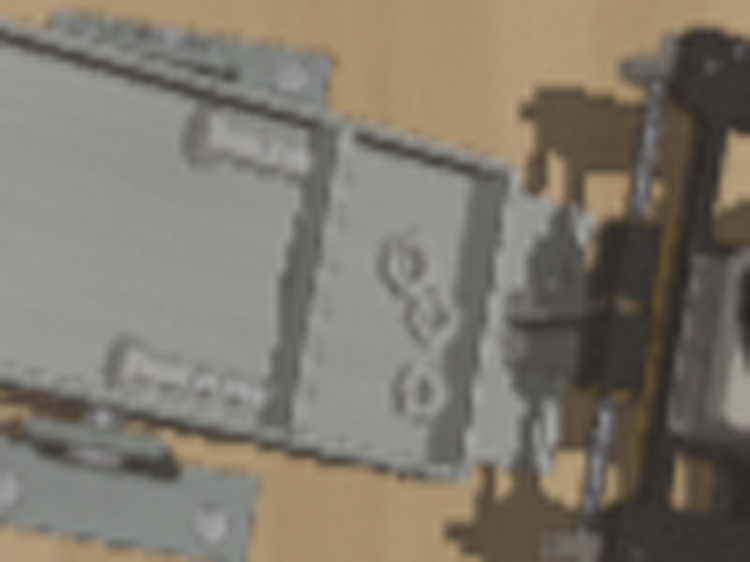

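```bash
python3 - <<'E'
from h import *
y=-.1455
a=[(.55,-.0035,y),(.548,-.0025,y),(.543,-.002,y),(.533,-.002,y),(.518,-.002,y),(.5,-.002,y)]
lplan(a[0],a[1:])
S=(.5,-.002,y); lplan(S,[(.5-.024*k,-.002,y) for k in range(1,6)])
E
```

```text
[0.0, -0.1, 0.0, 0.0001, 0.0, -0.0013, 0.0, 0.0, -0.4, 0.0, 0.0002, 0.0, -0.0025, 0.0, 0.0, -1.0, 0.0, 0.0006, 0.0, -0.004, 0.0, 0.0, -1.8, 0.0, 0.0012, 0.0, -0.0061, 0.0, 0.0, -2.9, 0.0, 0.0019, 0.0, -0.0087, 0.0]
[0.0, -1.4, 0.0, 0.0009, 0.0, -0.0035, 0.0, 0.0, -2.8, 0.0, 0.0018, 0.0, -0.0069, 0.0, 0.0, -4.1, 0.0, 0.0028, 0.0, -0.0104, 0.0, 0.0, -5.5, 0.0, 0.0039, 0.0, -0.0138, 0.0, 0.0, -6.9, 0.0, 0.0051, 0.0, -0.0172, 0.0]
```

Emit:
{"fn": "play_rows", "kwargs": {"increments": [0,-0.1,0,0,0,-0.0013,0,0,-0.4,0,0.0002,0,-0.0025,0,0,-1,0,0.0006,0,-0.004,0,0,-1.8,0,0.0012,0,-0.006,0,0,-2.9,0,0.0019,0,-0.0087,0]}}

```text
time_s: 16.77
eef_pos: [0.5087, -0.1503, 0.0636]
tcp_rot: [3.141, -0.498, 1.417]
force: [-1.6, -5.7, 1.8]
opening: 0.0002
```

Emit:
{"fn": "play_rows", "kwargs": {"increments": [0,-1.4,0,0.0009,0,-0.0035,0,0,-2.8,0,0.0018,0,-0.007,0,0,-4.1,0,0.0028,0,-0.0104,0,0,-5.5,0,0.0039,0,-0.0138,0,0,-6.9,0,0.005,0,-0.0172,0]}}

```text
time_s: 17.18
eef_pos: [0.5083, -0.1527, 0.0822]
tcp_rot: [3.141, -0.378, 1.419]
force: [-0.3, -3.5, 1.6]
opening: 0.0005
```

```bash
python3 - <<'E'
from h import *
where()
for th in (.36,.38,.4): print(th,R.from_euler('z',-PS).apply(lip(th,0,-.1455)[0]-TP))
E
```

```text
t 17.18 tray-level xyz [ 1.000e-04 -1.471e-01 -2.280e-02] tilt 0.378 F [-0.3 -3.5  1.6] q [ 0.84  0.76 -0.61  1.84  0.05  0.72  0.16] op 0.0005
0.36 [ 1.43348509e-17 -1.48854860e-01 -1.75636153e-02]
0.38 [-1.57847163e-17 -1.48473841e-01 -2.05370014e-02]
0.4 [-1.42586350e-17 -1.48033435e-01 -2.35021730e-02]
```

Emit:
{"fn": "play_rows", "kwargs": {"increments": [0,-1.4,0,0.0009,0,-0.0035,0,0,-2.8,0,0.0018,0,-0.007,0,0,-4.1,0,0.0028,0,-0.0104,0,0,-5.5,0,0.0039,0,-0.0138,0,0,-6.9,0,0.005,0,-0.0172,0]}}

```text
time_s: 17.6
eef_pos: [0.5081, -0.1539, 0.1001]
tcp_rot: [3.141, -0.258, 1.419]
force: [0.2, -3.3, 1.6]
opening: 0.0006
```

Emit:
{"fn": "play_rows", "kwargs": {"increments": [0,-1.4,0,0.0009,0,-0.0035,0,0,-2.8,0,0.0018,0,-0.007,0,0,-4.1,0,0.0028,0,-0.0104,0,0,-5.5,0,0.0039,0,-0.0138,0,0,-6.9,0,0.005,0,-0.0172,0]}}

```text
time_s: 18.02
eef_pos: [0.5081, -0.1534, 0.1179]
tcp_rot: [3.141, -0.138, 1.419]
force: [1.4, -1.5, 2.3]
opening: 0.0003
```

```bash
python3 - <<'E'
from h import *
where()
for th in (.12,.15,.18): print(th,R.from_euler('z',-PS).apply(lip(th,0,-.1455)[0]-TP))
y=-.1455
lplan((.14,-.002,y),[(.122,-.002,y),(.106,-.002,y),(.092,-.002,y),(.078,-.002,y),(.064,-.002,y)])
lplan((.064,-.002,y),[(.052,-.002,y),(.042,-.002,y),(.034,-.002,y),(.027,-.002,y),(.020,-.002,y)])
E
```

```text
t 18.02 tray-level xyz [-0.     -0.1478  0.0129] tilt 0.138 F [ 1.4 -1.5  2.3] q [ 0.63  0.61 -0.46  1.86  0.17  0.74 -0.04] op 0.0003
0.12 [ 4.40495546e-17 -1.48763296e-01  1.83229847e-02]
0.15 [-7.96542050e-18 -1.49245965e-01  1.38525105e-02]
0.18 [ 1.54292066e-17 -1.49594322e-01  9.36957001e-03]
[0.0, -1.0, 0.0, 0.0006, 0.0, -0.0026, 0.0, 0.0, -1.9, 0.0, 0.0012, 0.0, -0.0049, 0.0, 0.0, -2.8, 0.0, 0.0018, 0.0, -0.0069, 0.0, 0.0, -3.6, 0.0, 0.0024, 0.0, -0.0089, 0.0, 0.0, -4.4, 0.0, 0.003, 0.0, -0.0109, 0.0]
[0.0, -0.7, 0.0, 0.0004, 0.0, -0.0017, 0.0, 0.0, -1.3, 0.0, 0.0008, 0.0, -0.0032, 0.0, 0.0, -1.7, 0.0, 0.0011, 0.0, -0.0043, 0.0, 0.0, -2.1, 0.0, 0.0014, 0.0, -0.0054, 0.0, 0.0, -2.5, 0.0, 0.0016, 0.0, -0.0064, 0.0]
```

Emit:
{"fn": "play_rows", "kwargs": {"increments": [0,-1,0,0.0006,0,-0.0026,0,0,-1.9,0,0.0012,0,-0.005,0,0,-2.8,0,0.0018,0,-0.007,0,0,-3.6,0,0.0024,0,-0.009,0,0,-4.4,0,0.003,0,-0.011,0]}}

```text
time_s: 18.43
eef_pos: [0.5079, -0.1521, 0.1288]
tcp_rot: [-3.141, -0.062, 1.419]
force: [0.3, 0.6, 2.0]
opening: 0.0003
```

Emit:
{"fn": "play_rows", "kwargs": {"increments": [0,-0.7,0,0.0004,0,-0.0017,0,0,-1.3,0,0.0008,0,-0.0032,0,0,-1.7,0,0.0011,0,-0.0043,0,0,-2.1,0,0.0014,0,-0.0054,0,0,-2.5,0,0.0016,0,-0.0064,0]}}

```text
time_s: 18.85
eef_pos: [0.5079, -0.1514, 0.1352]
tcp_rot: [-3.141, -0.019, 1.419]
force: [-0.1, 1.3, 0.3]
opening: 0.0003
```

```bash
python3 - <<'E'
from h import *
where()
E
```

```text
t 18.85 tray-level xyz [-0.0005 -0.1459  0.0302] tilt 0.019 F [-0.1  1.3  0.3] q [ 0.51  0.56 -0.38  1.86  0.26  0.77 -0.15] op 0.0003
```

Emit:
{"fn": "play_rows", "kwargs": {"increments": [0,-0.3,0,0.0002,0,-0.001,0,0,-0.6,0,0.0003,0,-0.002,0,0,-0.9,0,0.0004,0,-0.003,0,0,-1.1,0,0.0005,0,-0.004,0,0,-1.1,0,0.0006,0,-0.005,0]}}

```text
time_s: 19.27
eef_pos: [0.5083, -0.1509, 0.1403]
tcp_rot: [-3.141, 0.0, 1.419]
force: [0.2, 0.6, 1.0]
opening: 0.0001
```

Emit:
{"fn": "play_rows", "kwargs": {"increments": [0,0,0,0,0,-0.001,0,0,0,0,0,0,-0.002,0,0,0,0,0,0,-0.003,0,0,0,0,0,0,-0.004,0,0,0,0,0,0,-0.006,0]}}

```text
time_s: 19.68
eef_pos: [0.5082, -0.1513, 0.1462]
tcp_rot: [-3.141, 0.0, 1.418]
force: [0.2, -0.4, -0.1]
opening: 0.0005
```

Emit:
{"fn": "play_rows", "kwargs": {"increments": [0,0,0,0,0,-0.01,0,0,0,0,0,0,-0.03,0,0,0,0,0,0,-0.06,0,0,0,0,0,0,-0.09,0,0,0,0,0,0,-0.11,0]}}

```text
time_s: 20.1
eef_pos: [0.5095, -0.151, 0.2599]
tcp_rot: [3.137, 0.0, 1.419]
force: [0.8, 0.2, -0.1]
opening: 0.0005
```

Emit:
{"fn": "play_rows", "kwargs": {"increments": [0,0,0,-0.02,0,0,0,0,0,0,-0.05,0,0,0,0,0,0,-0.08,0,0,0,0,0,0,-0.1,0,0,0,0,0,0,-0.1,0,0,0]}}

```text
time_s: 20.52
eef_pos: [0.4914, -0.2563, 0.2567]
tcp_rot: [-3.141, 0.004, 1.409]
force: [1.1, -0.7, 0.0]
opening: 0.0004
```

```bash
python3 - <<'E'
from h import *
where()
snap('top','t20.png');crop('t20.png','t20c.png',190,130,340,245,5)
snap('side','s20.png');crop('s20.png','s20c.png',210,150,350,300,4)
E
```

```text
t 20.52 tray-level xyz [-0.0009 -0.2521  0.1517] tilt -0.004 F [ 1.1 -0.7  0. ] q [ 0.69  0.45 -0.39  1.64  0.19  1.08  0.09] op 0.0004
```

View pics/t20c.png

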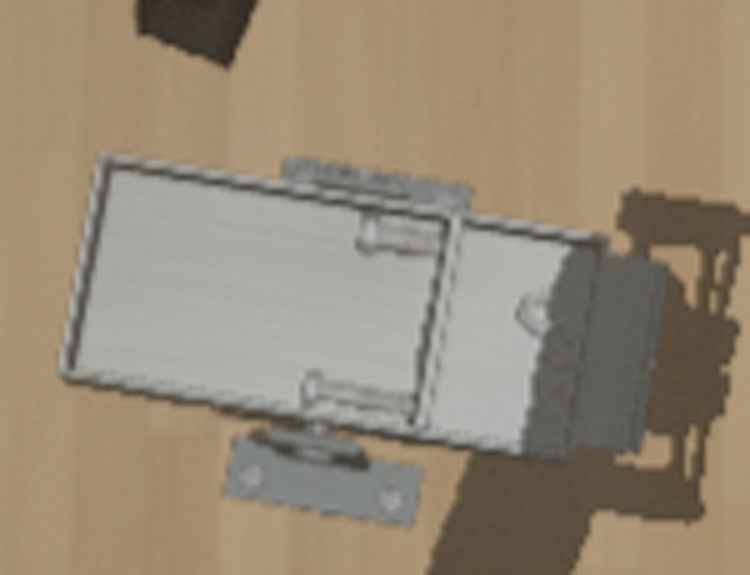

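View pics/s20c.png

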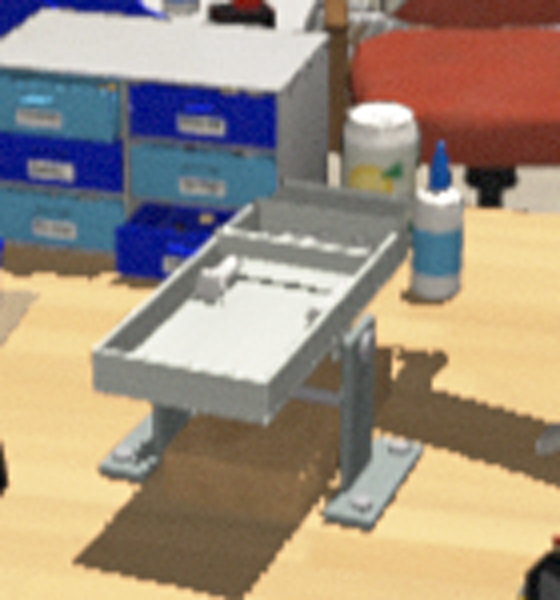

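```bash
python3 - <<'E'
from h import *
im=cv2.imread('pics/t20.png')[168:225,270:328].astype(float)
im=np.clip((im-40)*2.0,0,255).astype(np.uint8)
cv2.imwrite('pics/t20e.png',cv2.resize(im,None,fx=10,fy=10,interpolation=cv2.INTER_CUBIC))
E
```

```text
(no output)
```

View pics/t20e.png

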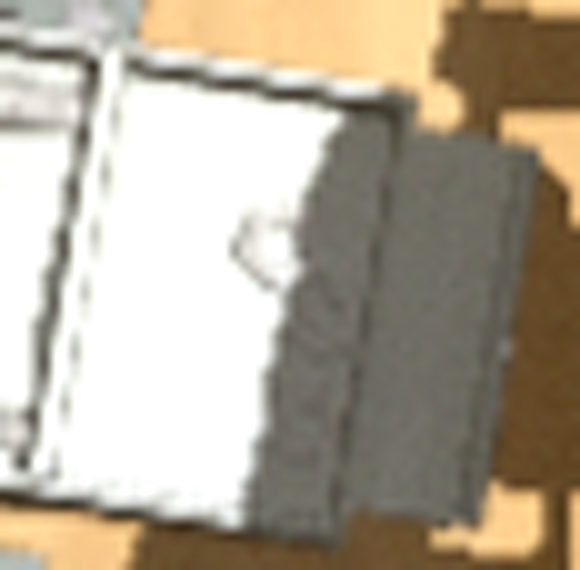

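Emit:
{"fn": "play_rows", "kwargs": {"increments": [0,0,0,-0.03,0,0,0,0,0,0,-0.06,0,0,0,0,0,0,-0.09,0,0,0,0,0,0,-0.1,0,0,0,0,0,0,-0.1,0,0,0]}}

```text
time_s: 21.03
eef_pos: [0.4775, -0.3504, 0.2561]
tcp_rot: [-3.141, 0.0, 1.415]
force: [-0.2, -0.2, -0.1]
opening: 0.0004
```

Emit:
{"fn": "play_rows", "kwargs": {"increments": [0,0,0,0,0,0,0,0,0,0,0,0,0,0,0,0,0,0,0,0,0]}}

```text
time_s: 21.28
eef_pos: [0.4794, -0.3457, 0.2567]
tcp_rot: [3.141, -0.002, 1.423]
force: [0.1, 0.2, -0.8]
opening: 0.0003
```

```bash
python3 - <<'E'
from h import *
where()
snap('top','t21.png');crop('t21.png','t21c.png',190,140,340,240,5.3)
im=cv2.imread('pics/t21.png')[168:225,270:328].astype(float)
im=np.clip((im-60)*1.4,0,255).astype(np.uint8)
cv2.imwrite('pics/t21e.png',cv2.resize(im,None,fx=10,fy=10,interpolation=cv2.INTER_CUBIC))
snap('side','s21.png')
E
```

```text
t 21.28 tray-level xyz [ 0.0008 -0.3423  0.1517] tilt 0.002 F [ 0.1  0.2 -0.8] q [ 0.82  0.51 -0.37  1.54  0.2   1.13  0.26] op 0.0003
```

View pics/t21.png

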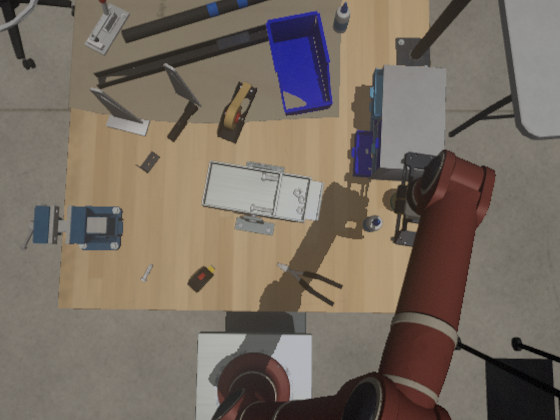

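View pics/t21e.png

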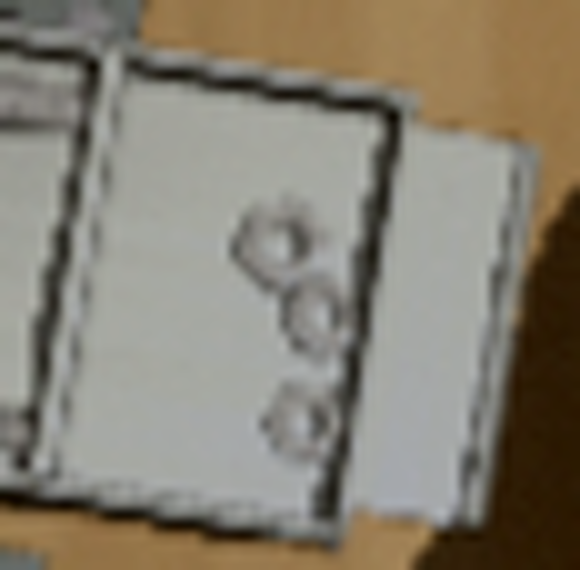

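View pics/s21.png

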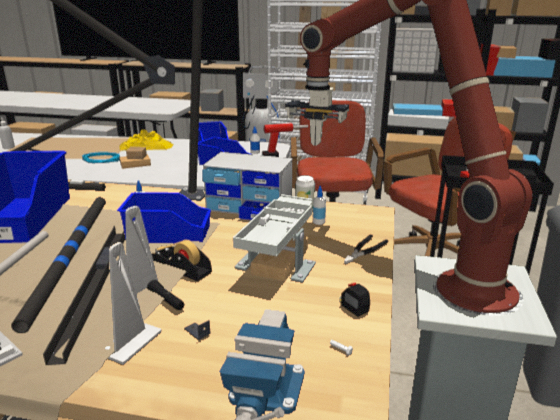

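```bash
python3 - <<'E'
from h import *
print(finish_job())
E
```

```text
the job is handed in; nothing more can be done
None
```

The job is handed in, at about 21.3 s of the 72 s allowed. The stray nut went into the tray on the bolts' side. I pressed the lip down to the block, and all three nuts slid under the bar. I then eased the tray back up to level at about 0.3 rad/s and cleared the arm.

**Pressing:** the tray met the block at about 0.57 rad. I held it there for about 1.4 s, and the highest force I read was about 17.5 N. When I commanded 1.5 mm more, the tip moved only 0.2 mm and the force rose, so the tray was firmly on the block.

**Last pictures:** the tray is back at its starting place and level. Both bolts are behind the bar, and the bottle, can, bracket and spare bolt have not visibly moved. The gripper touches nothing.

**Checks that were less clean:**
- **One nut not at the wall:** two nuts lie against the lip-end wall. The third, the larger one, is fully past the bar but rests against a neighbour with its centre about 25 mm short of the wall. It did not move any further while I held the tray down.
- **Grip reading:** holding the stray nut, the fingers read 20 mm instead of the 18 mm across its flats. The grip held and the nut landed where intended.

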